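Coat bike mounting tabs with anti-spatter on both sides

ROBOT

A 6-joint arm with a two-finger parallel gripper is mounted at the origin on the work surface. World frame = base frame: x ahead of the robot, y to its left, z up, the work surface at z = 0. Lengths are in m, angles in rad, forces in N, time in s.
With the tool pointing down it reaches from about 0.375 to 0.75 m from the base axis. Payload 9 kg.
Tool frame: the origin (TCP) lies at the very end of the fingers, on their centre line; the grasp point (between the pads) lies 19 mm behind it (bot.tcp_to_grasp is the distance from the TCP to the grasp point, in m); z points along the fingers, x is the direction in which the jaws open and shut, and the axes are right-handed (so a half turn about z gives the same grasp; the last joint's range is limited). The gripper opens to 85 mm and grips with 20 to 120 N. Pads are 22 mm wide; open, the fingers measure 114 mm over their backs; the gripper's body (76 mm by 85 mm) begins 54 mm behind the grasp point. The pads swing forward as they close: fully open they stand 13 mm farther back than shut.
Start: joints at [-1.528, 0.104, 0.097, 1.564, 0, 1.353], TCP at [0.155, -0.58, 0.231] pointing down, gripper open.
Joint ranges: [-2.99, 2.99], [-0.84, 1.86], [-1.1, 1.16], [-1.84, 2.11], [-1.51, 1.56], [-3.14, 3.14]. Speed limits (rad/s): [2.22, 2.22, 2.57, 3.14, 3.14, 3.14].

INTERFACE

Orientations are given as a unit quaternion [x, y, z, w].
In Python, from plant import bot gives the robot as it stands.
- The arm moves only by the tool step_arm, never from a script. Its argument "series" is a list that holds one entry, the list of rows, each a list of 5 numbers: the shift along the tool's x, y, z in mm, then the turn about the tool's z in degrees, then the closure, from 0 (fully open) to 1 (shut). In form: [[[dx, dy, dz, turn, gripper], ...]]. A call has exactly 5 rows; each row shifts and turns the commanded pose from where the row before left it, along the tool's axes as they then stand; what a row does not reach is not made up. A row lasts 1/8 s, in which the tool goes at most 62.5 mm and 10.7 degrees, less where a joint would pass 70% of its speed; a pose out of reach is approached as far as the arm can. A call with a gripper value outside its range is refused whole. The fingers move at their own pace and stop on an object; "force" is the grip in N (left out, the last holds). Time passes only in rows, so rows that do not move let the fingers close, or fill a call up. It gives the time, the measured TCP pose, the force and the opening at its end, in the units of the state.
- bot.read_state(): the state, without advancing time (a new reading comes with each control period).
- bot.read_camera(name): name is "scene" or "side" or "wrist"; returns a dict with "color" (480x640x3 uint8, red, green, blue), "camera_matrix" (3x3 intrinsics, pixels), "extrinsics" (4x4, takes a point from camera to world coordinates); the wrist camera has in their place "T_tool_cam" (4x4, takes a point from camera to tool coordinates, whose origin is the TCP and whose axes are the tool frame's). Camera axes: x right, y up, looking along -z (the intrinsics and any distortion apply to the point x, -y, -z); pixel columns grow to the right and rows downward; lengths in m; the calibration is good to about 2 mm. The wrist camera is an equidistant fisheye: a pixel r from the principal point sees the ray r / f radians off the axis. A picture is of the moment at which its call begins: read the wrist's pose just before it. There is no depth.
- bot.hand_in(): hands the job in, once; it reports no verdict.
The state is a dict: "time_s": time; "q": joint angles; "joint_velocities": joint speeds; "effort": joint torques, N m; "ee_pos": TCP position; "ee_rot": TCP orientation; "force": force on the tool from outside, world axes, zero at the start; "torque": the same for the moment, N m; "grip_width": opening from 0.0 (shut) to 1.0 (fully open).
Only numpy, scipy, OpenCV 4.12 (cv2) and the standard library are available. Lean on these libraries where they do the work, as an engineer would, in place of code of your own. Each camera call takes 0.05 s, during which the arm holds its last target. There are 200 camera calls.

TASK

Stand every steel mounting tab from the wooden rack in a slot of the carrier, pushed fully home. Then set the loaded carrier inside the white rectangle of the spray station, lined up with it, with its yellow side towards the spray can, press the can's white cap briefly all the way down and let it rise; turn the carrier half round in the rectangle so that the blue side meets the can, and spray again the same way. Finally put the carrier, still loaded, back on the black rubber mat, centred and lengthwise, either way round, and leave everything else on the bench where it is.

Things in the scene. Friction and masses are not known exactly. Their poses are not given: they have to be found in the camera images.
- tab0: dark steel mounting tab (identical to the others; two to four are present), an upright plate 8 thick (x) x 30 wide (y) x 70 mm tall, 100 g; origin at the centre of its lower edge, z up along its height. The lowest 6 mm is a toe only 5 x 25 mm. It starts upright in the rack, 50 mm of it clear; either way round will do
- tab1: dark steel mounting tab (identical to the others; two to four are present), an upright plate 8 thick (x) x 30 wide (y) x 70 mm tall, 100 g; origin at the centre of its lower edge, z up along its height. The lowest 6 mm is a toe only 5 x 25 mm. It starts upright in the rack, 50 mm of it clear; either way round will do
- tab2: dark steel mounting tab (identical to the others; two to four are present), an upright plate 8 thick (x) x 30 wide (y) x 70 mm tall, 100 g; origin at the centre of its lower edge, z up along its height. The lowest 6 mm is a toe only 5 x 25 mm. It starts upright in the rack, 50 mm of it clear; either way round will do
- tab3: dark steel mounting tab (identical to the others; two to four are present), an upright plate 8 thick (x) x 30 wide (y) x 70 mm tall, 100 g; origin at the centre of its lower edge, z up along its height. The lowest 6 mm is a toe only 5 x 25 mm. It starts upright in the rack, 50 mm of it clear; either way round will do
- rack: fixed wooden rack 50 (its x) x 190 (its y) x 26 mm high with four slots at y = +-22 and +-66 mm, each 12 (x) x 34 (y) mm and 20 mm deep; origin at the centre of its underside
- carrier: loose aluminium block 44 (x) x 186 (y) x 28 mm high, 0.4 kg, long side +x painted yellow, -x blue. Top slots at x = 0, y = +-33, +-71 mm, each 10.5 (x) x 32.5 (y) mm, chamfered, floor 6 mm above the underside: a tab fully home has its origin 6 mm above the carrier's. Black handle in the middle 12 (x) x 24 (y) mm, its top 92 mm above the underside. Origin: centre of underside, z up
- yellow_side (a point): middle of the carrier's yellow long face, 14 mm above its underside
- blue_side (a point): middle of the carrier's blue long face, 14 mm above its underside
- station: fixed grey plate 230 (x) x 240 (y) x 3 mm with a white-lined rectangle (inner 54 x 196 mm, long way along y) centred on the origin, and a clamped red spray can 48 mm across (clamp 56 mm) with its axis at x = +120 mm, y = 0, its nozzle looking to -x. Origin: under the rectangle's centre, on the underside; the carrier stands on the plate, 3 mm above it
- cap (a joint): sprung white cap of the can: 0 up, 0.006 m fully down; about 3.5 N starts it moving, about 8 N holds it fully down, and it springs back up by itself
- cap_top (a point): centre of the cap's top face, 26 mm across; 126 mm above the table when up
- mat: fixed black rubber mat 120 (its x) x 260 (its y) x 3 mm thick; origin at the centre of its underside. The carrier starts on it
- mug: bystander, to be left alone: white mug, 80 mm across, 95 mm tall; origin at its underside
- hammer: bystander, to be left alone: hammer lying down; origin at its underside
- gauge_block: bystander, to be left alone: blue block 50 x 70 x 20 mm; origin at its underside
- tape_measure: bystander, to be left alone: yellow tape measure, 65 x 35 x 60 mm tall; origin at its underside
- rod_tin: bystander, to be left alone: green tin, 70 mm across, 110 mm tall; origin at its underside
Not all that is in view belongs to the job. What is shaped like the tab3 but green or orange is not meant.

How it is judged:
By the outcome, as a careful person would: the job done as asked, in the order asked, and still so for the second after the job is handed in, with the robot touching nothing.
Of tab0, tab1, tab2, tab3 only 2 to 4 are there at a start; the rules pass over those that are not, and their reading is None.
At some moment in a run one of carrier may be knocked a few centimetres aside while the robot is not near it.
It also fails if it takes over 210 s, if anything falls off the work surface, if the arm or the gripper's body presses on something with over 40 N, if the wrist force passes 120 N, or if a joint passes its speed limit or range.

## Working session

There is one attempt and no reset: what is moved stays moved. The work goes in short steps, Python scripts to look and compute and a tool call to move; the robot and the scene stay as the last step left them, time stands still between calls to the robot, and variables do not carry over. Pictures are saved under pics/ and viewed, about 12 in all and at most 16, crops included, and the job is handed in when it is done.

Besides the shell and the picture viewer there is one more tool, called after ">>>" as name([rows], argument=value, ...), one row to a line, values as JSON. step_arm: Moves the arm, as the interface text tells. Its arguments: {"type":"object","properties":{"series":{"type":"array","items":{"type":"array","items":{"type":"array","items":{"type":"number"}}}},"force":{"type":"number"}},"required":["series"]}

```bash
mkdir -p pics; ls; python3 - <<'E'
from plant import bot
import cv2,numpy as np
print(bot.read_state())
for n in ("scene","side","wrist"):
    c=bot.read_camera(n); cv2.imwrite(f"pics/a_{n}.png",c["color"][:,:,::-1])
    print(n,{k:np.round(v,4).tolist() for k,v in c.items() if k!="color"})
E
```

```text
pics
{'time_s': 0.0, 'q': array([-1.52768821e+00,  1.04716180e-01,  9.64500501e-02,  1.56385736e+00,
        7.26834288e-07,  1.35313223e+00]), 'joint_velocities': array([ 0.00081685, -0.00033855, -0.00021156, -0.00075132,  0.00021834,
       -0.00035179]), 'effort': array([-8.33276727e-05, -5.56923831e+01,  5.03654373e+01,  1.64685451e-02,
       -2.68771810e-04,  3.43095408e-06]), 'ee_pos': array([ 0.15471204, -0.57937631,  0.23050184]), 'ee_rot': array([ 7.93040408e-01, -6.09168673e-01, -4.26257335e-04, -5.08570987e-04]), 'force': array([-0.4167696 , -0.47854791, -0.81760843]), 'torque': array([-0.00137107,  0.01473759, -0.0285055 ]), 'grip_width': 1.0036184908240562}
scene {'camera_matrix': [[540.0024, 0.0, 314.0278], [0.0, 540.0024, 246.0979], [0.0, 0.0, 1.0]], 'extrinsics': [[-0.5658, -0.4847, 0.6671, 1.3299], [0.8242, -0.3095, 0.4742, 0.5221], [-0.0233, 0.8181, 0.5746, 0.7206], [0.0, 0.0, 0.0, 1.0]]}
side {'camera_matrix': [[623.4311, 0.0, 327.0145], [0.0, 623.4311, 234.7936], [0.0, 0.0, 1.0]], 'extrinsics': [[-0.9787, 0.1151, -0.1702, 0.385], [-0.2049, -0.4851, 0.8501, 0.9752], [0.0153, 0.8669, 0.4983, 0.6828], [0.0, 0.0, 0.0, 1.0]]}
wrist {'camera_matrix': [[371.6483, 0.0, 318.6958], [0.0, 371.6483, 242.3808], [0.0, 0.0, 1.0]], 'T_tool_cam': [[1.0, -0.0006, 0.0001, -0.0], [-0.0006, -0.9564, -0.292, -0.0745], [0.0003, 0.292, -0.9564, -0.1426], [0.0, 0.0, 0.0, 1.0]]}
```

View pics/a_scene.png

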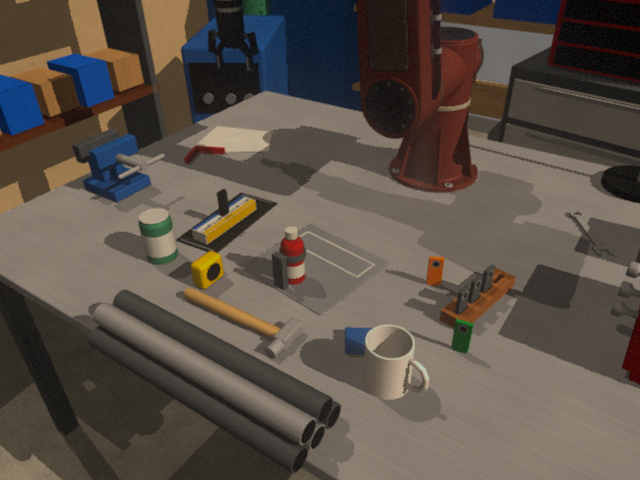

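View pics/a_side.png

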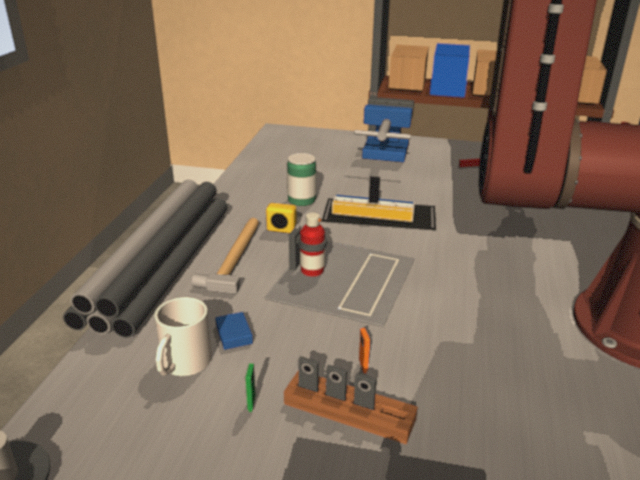

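The scene view shows three tabs in the rack (around (475,285)), the carrier on the mat (225,220) with yellow facing the cameras, and the station with the can at (292,260). The side view shows the rack at (345,400), the station at (350,280) and the carrier at (375,212).

```bash
python3 - <<'E'
import cv2
def crop(n,x,y,w,h,s,o):
    im=cv2.imread(f"pics/a_{n}.png")[y:y+h,x:x+w]
    im=cv2.resize(im,None,fx=s,fy=s,interpolation=cv2.INTER_CUBIC)
    im=cv2.convertScaleAbs(im,alpha=1.3,beta=15)
    for i in range(0,w,20): cv2.putText(im,str(x+i),(i*s,8),0,.3,(0,255,255)); cv2.line(im,(i*s,0),(i*s,im.shape[0]),(0,255,255) if i%100==0 else (90,140,90),1) if 0 else cv2.line(im,(i*s,10),(i*s,16),(0,255,255),1)
    for j in range(0,h,20): cv2.putText(im,str(y+j),(0,j*s+4),0,.3,(0,255,255)); cv2.line(im,(20,j*s),(26,j*s),(0,255,255),1)
    return im
import numpy as np
a=crop("scene",425,245,100,100,4,0); b=crop("side",275,320,150,125,4,0)
A=np.zeros((500,1000,3),np.uint8); A[:400,:400]=a; A[:500,400:]=b
cv2.imwrite("pics/b1.png",A[:, :])
a=crop("scene",170,180,225,130,3,0); cv2.imwrite("pics/b2.png",a)
a=crop("side",260,165,190,160,4,0); cv2.imwrite("pics/b3.png",a[:600])
cv2.imwrite("pics/b1.png",cv2.resize(A,(800,400),interpolation=cv2.INTER_AREA))
E
```

```text
(no output)
```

View pics/b1.png

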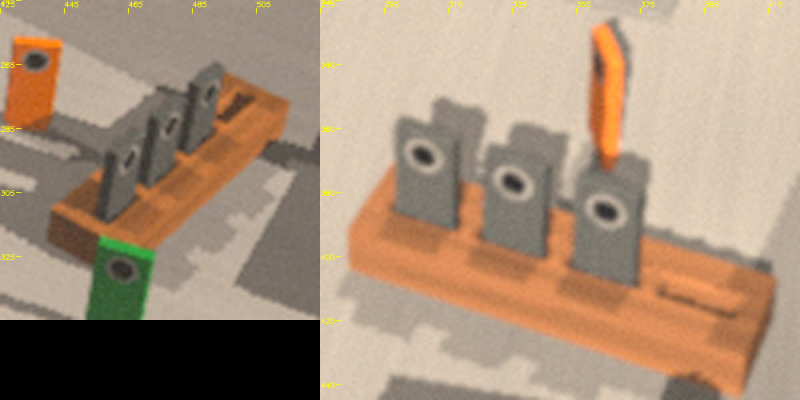

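View pics/b3.png

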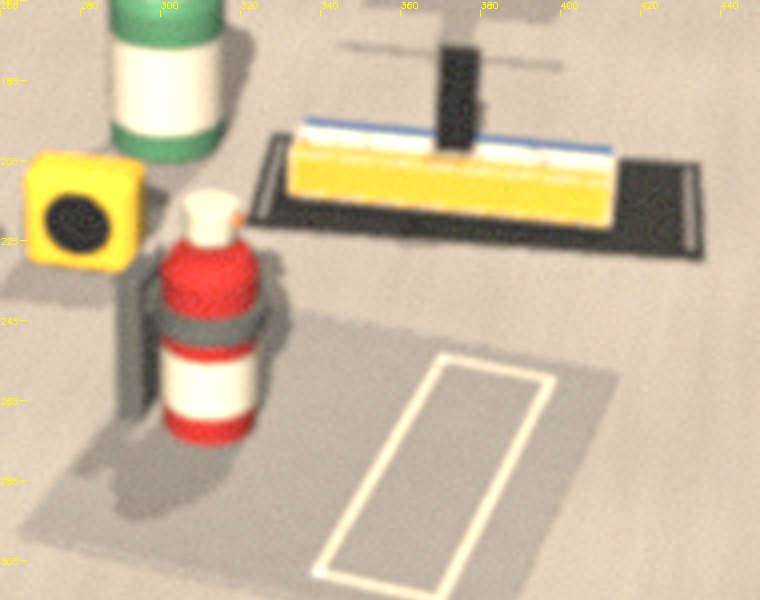

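View pics/b2.png

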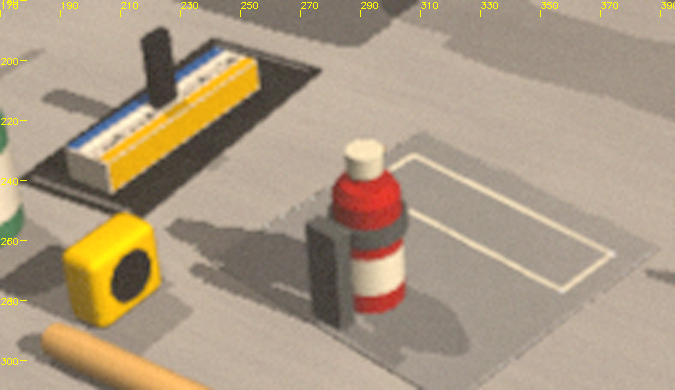

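The crops give clear corners for the rack, white rectangle, mat, carrier and cap. I'll fit the poses by least squares over both cameras.

```bash
cat > h.py <<'E'
import numpy as np, cv2
from scipy.optimize import least_squares
from scipy.spatial.transform import Rotation as R
CAL={'scene':([540.0024,314.0278,246.0979],[[-0.5658,-0.4847,0.6671,1.3299],[0.8242,-0.3095,0.4742,0.5221],[-0.0233,0.8181,0.5746,0.7206]]),
'side':([623.4311,327.0145,234.7936],[[-0.9787,0.1151,-0.1702,0.385],[-0.2049,-0.4851,0.8501,0.9752],[0.0153,0.8669,0.4983,0.6828]])}
def proj(cam,P):
    (f,cx,cy),E=CAL[cam]; E=np.array(E); p=E[:,:3].T@(np.array(P)-E[:,3])
    return np.array([cx+f*p[0]/-p[2], cy-f*p[1]/-p[2]])
def place(x,y,yaw,P):
    c,s=np.cos(yaw),np.sin(yaw); return [x+c*P[0]-s*P[1],y+s*P[0]+c*P[1],P[2]]
def fit(obs,x0):
    f=lambda v:np.concatenate([proj(c,place(*v,P))-np.array(uv) for c,P,uv in obs])
    r=least_squares(f,x0,loss='soft_l1',f_scale=1.0); return r.x, f(r.x).reshape(-1,2)
# wrist fisheye
K=(371.6483,318.6958,242.3808)
T=np.array([[1,-.0006,.0001,0],[-.0006,-.9564,-.292,-.0745],[.0003,.292,-.9564,-.1426],[0,0,0,1]])
def wray(uv,pos,q):
    d=np.array([(uv[0]-K[1]),(uv[1]-K[2])]); r=np.hypot(*d)+1e-9; th=r/K[0]
    v=np.array([d[0]/r*np.sin(th),-d[1]/r*np.sin(th),-np.cos(th)])
    Rt=R.from_quat(q).as_matrix(); return Rt@T[:3,3]+pos, Rt@T[:3,:3]@v
def wpt(uv,z,pos,q):
    o,d=wray(uv,pos,q); return o+d*(z-o[2])/d[2]
def wproj(P,pos,q):
    Rt=R.from_quat(q).as_matrix(); p=T[:3,:3].T@(Rt.T@(np.array(P)-pos)-T[:3,3])
    th=np.arctan2(np.hypot(p[0],p[1]),-p[2]); n=np.hypot(p[0],p[1])+1e-12
    return np.array([K[1]+K[0]*th*p[0]/n, K[2]-K[0]*th*p[1]/n])
def toolshift(target,st):
    "shift in tool axes (mm)"
    return R.from_quat(st['ee_rot']).as_matrix().T@(np.array(target)-st['ee_pos'])*1e3
E
python3 - <<'E'
from h import *
def ray(cam,uv,z):
    (f,cx,cy),E=CAL[cam];E=np.array(E);d=E[:,:3]@np.array([(uv[0]-cx)/f,-(uv[1]-cy)/f,-1]);o=E[:,3];return (o+d*(z-o[2])/d[2]).round(4)
W={'rack scene':(.026,[(494.4,267.8),(515.6,276.9),(441.3,310),(462.5,320.6)],'scene'),'rack side':(.026,[(297.5,371.6),(284.4,391.3),(407.8,432.5),(417.2,403.8)],'side'),
'rect side':(.003,[(370.5,254.3),(398.3,259.5),(339.5,308),(369.5,314.5)],'side'),'rect scene':(.003,[(308.3,231.7),(374.3,264.7),(357.7,276.7)],'scene'),
'cap scene':(.126,[(291.3,229)],'scene'),'cap side':(.126,[(313,215.5)],'side'),
'mat side':(.003,[(328.8,198.3),(435,205),(435.8,229.5),(322,220.5)],'side'),'mat scene':(.003,[(241.7,192.7),(277,203.3),(180,240),(218.3,251.7)],'scene'),
'car side top(b,b,y,y)':(.031,[(336.3,195.3),(413,202.5),(332.5,201.8),(413,208)],'side'),'car scene':(.031,[(192.7,230),(243.3,195.7),(256,201),(204.3,233.3)],'scene')}
for k,(z,l,c) in W.items(): print(k,[ray(c,u,z)[:2].tolist() for u in l])
E
```

```text
rack scene [[0.3854, 0.3116], [0.392, 0.3579], [0.5674, 0.2724], [0.5733, 0.317]]
rack side [[0.5673, 0.2758], [0.5757, 0.3208], [0.3909, 0.3596], [0.3827, 0.303]]
rect side [[0.5125, -0.1258], [0.4538, -0.1187], [0.5404, 0.0716], [0.4843, 0.0786]]
rect scene [[0.4545, -0.1158], [0.4841, 0.0817], [0.5402, 0.0728]]
cap scene [[0.6149, -0.041]]
cap side [[0.616, -0.0403]]
mat side [[0.6495, -0.3602], [0.3942, -0.3849], [0.3856, -0.2639], [0.6417, -0.2459]]
mat scene [[0.3948, -0.3778], [0.3884, -0.262], [0.6475, -0.3528], [0.6336, -0.2428]]
car side top(b,b,y,y) [[0.6246, -0.3248], [0.4445, -0.3297], [0.6266, -0.2895], [0.442, -0.3019]]
car scene [[0.6283, -0.3239], [0.4411, -0.3288], [0.4445, -0.2836], [0.6238, -0.2909]]
```

```bash
python3 - <<'E'
from h import *
def go(n,obs,x0):
    x,r=fit(obs,x0); print(n,(x[:2]*1e3).round(1),np.degrees(x[2]).round(2),'res',np.abs(r).max(1).round(1))
t=.026
go('rack',[('scene',(-.025,-.095,t),(494.4,267.8)),('scene',(.025,-.095,t),(515.6,276.9)),('scene',(-.025,.095,t),(441.3,310)),('scene',(.025,.095,t),(462.5,320.6)),
('side',(-.025,.095,t),(297.5,371.6)),('side',(.025,.095,t),(284.4,391.3)),('side',(.025,-.095,t),(407.8,432.5)),('side',(-.025,-.095,t),(417.2,403.8))],[.48,.316,1.37])
a,b=.0285,.0995
z=.003
go('stn',[('side',(a,-b,z),(370.5,254.3)),('side',(-a,-b,z),(398.3,259.5)),('side',(a,b,z),(339.5,308)),('side',(-a,b,z),(369.5,314.5)),
('scene',(-a,-b,z),(308.3,231.7)),('scene',(-a,b,z),(374.3,264.7)),('scene',(a,b,z),(357.7,276.7)),('scene',(.12,0,.126),(291.3,229)),('side',(.12,0,.126),(313,215.5))],[.498,-.022,-.15])
a,b=.06,.13
go('mat',[('side',(-a,-b,z),(328.8,198.3)),('side',(-a,b,z),(435,205)),('side',(a,b,z),(435.8,229.5)),('side',(a,-b,z),(322,220.5)),
('scene',(-a,b,z),(241.7,192.7)),('scene',(a,b,z),(277,203.3)),('scene',(-a,-b,z),(180,240)),('scene',(a,-b,z),(218.3,251.7))],[.52,-.31,1.57])
a,b,z=.022,.093,.031
go('car',[('side',(-a,-b,z),(336.3,195.3)),('side',(-a,b,z),(413,202.5)),('side',(a,-b,z),(332.5,201.8)),('side',(a,b,z),(413,208)),('side',(a,-b,.003),(332,213.3)),('side',(a,b,.003),(413,221.8)),
('scene',(-a,-b,z),(192.7,230)),('scene',(-a,b,z),(243.3,195.7)),('scene',(a,b,z),(256,201)),('scene',(a,-b,z),(204.3,233.3)),('scene',(a,-b,.003),(206.7,244)),('scene',(a,b,.003),(256.7,209.3))],[.53,-.307,1.57])
from plant import bot
st=bot.read_state();print(st['time_s'])
print(toolshift([.535,-.307,.26],st))
E
```

```text
rack [480.3 310.7] 284.1 res [ 0.8 45.  44.1  4.9 39.2  5.5 48.9  4.5]
stn [497.4 -22.3] -8.48 res [0.7 0.5 0.1 0.6 0.2 0.5 0.4 0.4 0.1]
mat [ 516.4 -310.7] 95.3 res [0.9 0.7 1.8 1.5 0.8 1.3 2.9 2. ]
car [ 533.5 -308.6] 90.33 res [1.  1.7 0.7 3.  0.1 0.8 1.3 0.5 1.1 1.1 0.4 0.2]
0.15
[-165.18902547 -437.69029435  -29.05724082]
```

>>> step_arm([
  [[-20.6, -54.7, -3.6, 0, 0], [-20.6, -54.7, -3.6, 0, 0], [-20.6, -54.7, -3.6, 0, 0], [-20.6, -54.7, -3.6, 0, 0], [-20.6, -54.7, -3.6, 0, 0]],
])

```text
time_s: 0.78
ee_pos: [0.3937, -0.4083, 0.2493]
ee_rot: [0.793, -0.609, 0.0, 0.0]
force: [0.4, -0.0, -1.0]
grip_width: 0.996
```

>>> step_arm([
  [[-20.6, -54.7, -3.6, 0, 0], [-20.6, -54.7, -3.6, 0, 0], [-20.6, -54.7, -3.6, 0, 0], [0, 0, 0, -10.5, 0], [0, 0, 0, -10.5, 0]],
])

```text
time_s: 1.4
ee_pos: [0.5356, -0.3068, 0.2596]
ee_rot: [0.893, -0.451, -0.0, -0.0]
force: [-0.3, -0.0, -0.7]
grip_width: 0.994
```

>>> step_arm([
  [[0, 0, 0, -10.5, 0], [0, 0, 0, -10.5, 0], [0, 0, 0, -10.5, 0], [0, 0, 0, -10.5, 0], [0, 0, 0, -10.5, 0]],
])

```text
time_s: 2.02
ee_pos: [0.5349, -0.3076, 0.2597]
ee_rot: [1.0, -0.011, -0.0, -0.0]
force: [-0.5, 0.1, 0.8]
grip_width: 0.995
```

>>> step_arm([
  [[0, 0, 0, -10.5, 0], [0, 0, 0, -10.5, 0], [0, 0, 0, -10.5, 0], [0, 0, 0, -10.5, 0], [0, 0, 0, -10.5, 0]],
])

```text
time_s: 2.65
ee_pos: [0.5349, -0.3076, 0.2597]
ee_rot: [0.901, 0.433, -0.0, -0.0]
force: [-0.7, -0.0, 0.6]
grip_width: 1.003
```

>>> step_arm([
  [[0, 0, 0, -10.5, 0], [0, 0, 0, -10.5, 0], [0, 0, 0, -8, 0], [0, 0, 0, 0, 0], [0, 0, 0, 0, 0]],
])

```text
time_s: 3.28
ee_pos: [0.535, -0.3076, 0.2599]
ee_rot: [0.767, 0.641, -0.0, -0.0]
force: [-0.1, -0.6, -0.8]
grip_width: 0.996
```

```bash
cat > w.py <<'E'
import sys,cv2,numpy as np
from plant import bot
from h import *
def snap(n,cam='wrist'):
    st=bot.read_state(); c=bot.read_camera(cam)['color'][:,:,::-1]; cv2.imwrite(f'pics/{n}.png',c)
    np.savez(f'pics/{n}.npz',pos=st['ee_pos'],q=st['ee_rot'])
    return st,c.copy()
def phi(st): x=R.from_quat(st['ee_rot']).as_matrix()[:,0]; return np.degrees(np.arctan2(x[1],x[0]))
def show(st): print('t',round(st['time_s'],2),'pos',(st['ee_pos']*1e3).round(1),'phi',phi(st).round(2),'F',st['force'].round(1),'g',round(st['grip_width'],3),'z',R.from_quat(st['ee_rot']).as_matrix()[:,2].round(4),'q6',st['q'][5].round(2))
E
python3 - <<'E'
from w import *
st,c=snap('w1'); show(st)
E
```

```text
t 3.27 pos [ 535.  -307.6  259.9] phi 79.77 F [-0.1 -0.6 -0.8] g 0.996 z [-2.e-04  1.e-04 -1.e+00] q6 -0.55
```

View pics/w1.png

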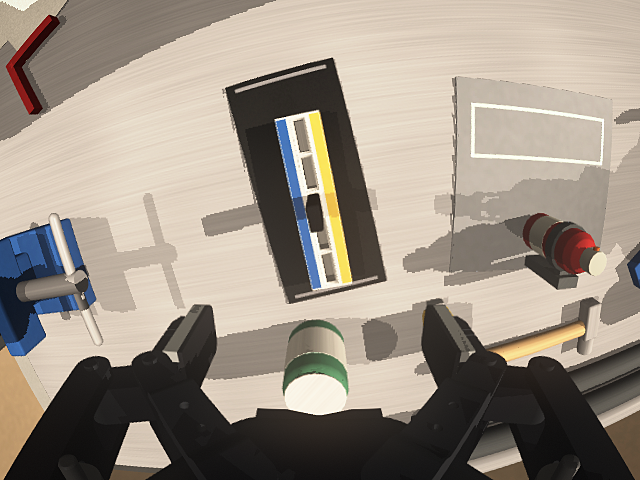

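The wrist picture shows the carrier centred at about (312,200) with four slots and the handle in the middle, blue on the left and yellow on the right; the mat spans (228,88) to (385,282).

```bash
python3 - <<'E'
import cv2
im=cv2.imread('pics/w1.png')[55:305,225:390]   # 250 x165
im=cv2.rotate(im,cv2.ROTATE_90_COUNTERCLOCKWISE) # new x = y-55 ; new y = 390-1-x
im=cv2.resize(im,None,fx=3.2,fy=3.2,interpolation=cv2.INTER_CUBIC)
for j in range(60,305,20): cv2.putText(im,str(j),(int((j-55)*3.2),10),0,.35,(0,0,255)); cv2.line(im,(int((j-55)*3.2),12),(int((j-55)*3.2),20),(0,0,255),1)
for j in range(240,390,20): cv2.putText(im,str(j),(0,int((389-j)*3.2)),0,.35,(0,0,255)); cv2.line(im,(24,int((389-j)*3.2)),(30,int((389-j)*3.2)),(0,0,255),1)
cv2.imwrite('pics/w1c.png',im); print(im.shape)
E
```

```text
(528, 800, 3)
```

View pics/w1c.png

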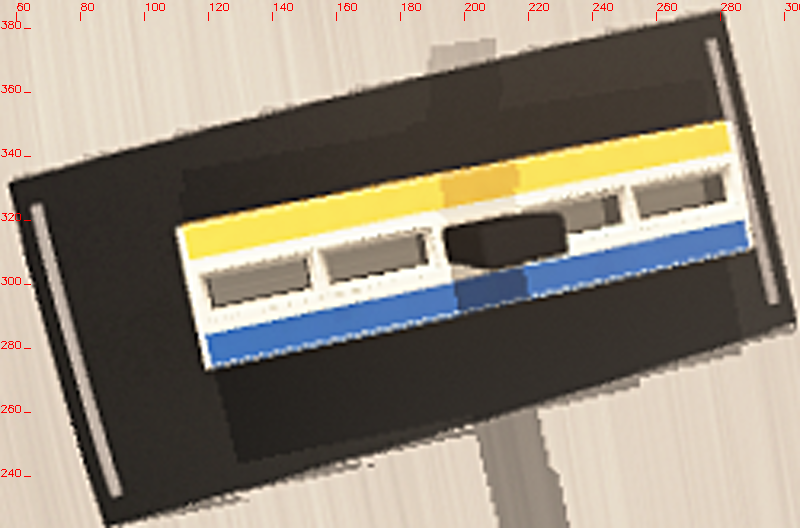

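```bash
cat >> h.py <<'E'
def wfit(obs,x0,pos,q):
    f=lambda v:np.concatenate([wproj(place(*v,P),pos,q)-np.array(uv) for P,uv in obs])
    r=least_squares(f,x0,loss='soft_l1',f_scale=1.0); return r.x, f(r.x).reshape(-1,2)
E
python3 - <<'E'
from h import *
d=np.load('pics/w1.npz')
m=lambda X,Y:(389.3-Y/3.2,54.7+X/3.2)
a,b,z=.022,.093,.031
o=[((a,b,z),m(177,228)),((-a,b,z),m(205,368)),((a,-b,z),m(732,123)),((-a,-b,z),m(750,247))]
h,w=.00525,.01625
s=lambda y,c:[((h,y+w,z),m(*c[0])),((h,y-w,z),m(*c[1])),((-h,y-w,z),m(*c[2])),((-h,y+w,z),m(*c[3]))]
sl=s(.071,[(205,272),(307,256),(312,289),(212,307)])+s(-.071,[(635,187),(722,172),(730,202),(642,217)])
a,b,z=.06,.13,.003
mt=[((a,b,z),m(10,183)),((-a,b,z),m(105,525)),((a,-b,z),m(722,12)),((-a,-b,z),m(797,322))]
for n,oo in (('outline',o),('slots',sl),('all',o+sl),('mat',mt)):
    x,r=wfit(oo,[.534,-.308,1.57],d['pos'],d['q']); print(n,(x[:2]*1e3).round(1),np.degrees(x[2]).round(2),np.abs(r).max(1).round(1))
t=.026
obs=[('scene',(-.025,.095,t),(494.4,267.8)),('scene',(.025,.095,t),(515.6,276.9)),('scene',(-.025,-.095,t),(441.3,310)),('scene',(.025,-.095,t),(462.5,320.6)),
('side',(-.025,-.095,t),(297.5,371.6)),('side',(.025,-.095,t),(284.4,391.3)),('side',(.025,.095,t),(407.8,432.5)),('side',(-.025,.095,t),(417.2,403.8))]
x,r=fit(obs,[.48,.316,1.37]); print('rack',x[:2]*1e3,np.degrees(x[2]),r.round(1).tolist())
E
```

```text
outline [ 532.6 -311.5] 90.98 [0.4 0.  0.4 1.3]
slots [ 532.7 -310.5] 90.91 [0.8 0.7 0.6 0.3 0.3 0.8 0.3 0.7]
all [ 532.6 -310.9] 90.97 [0.6 0.6 0.9 1.3 1.2 0.3 0.2 0.7 0.6 0.8 0.1 1. ]
mat [ 517.4 -315.6] 94.29 [0.9 1.  0.8 0.5]
rack [479.37268788 315.11550419] 78.64510640070976 [[-0.4, -1.4], [0.3, -0.2], [-0.3, -0.1], [1.2, 2.1], [0.4, -1.7], [-1.2, -0.1], [-0.1, -0.7], [0.6, 3.3]]
```

>>> step_arm([
  [[54.8, -15.1, 0, 0, 0], [54.8, -15.1, 0, 0, 0], [54.8, -15.1, 0, 0, 0], [54.8, -15.1, 0, 0, 0], [54.8, -15.1, 0, 0, 0]],
])

```text
time_s: 3.95
ee_pos: [0.5081, -0.023, 0.2602]
ee_rot: [0.767, 0.642, 0.0, 0.0]
force: [0.4, -0.0, 0.1]
grip_width: 1.003
```

>>> step_arm([
  [[54.8, -15.1, 0, 0, 0], [54.8, -15.1, 0, 0, 0], [54.8, -15.1, 0, 0, 0], [54.8, -15.1, 0, 0, 0], [54.8, -15.1, 0, 0, 0]],
])

```text
time_s: 4.58
ee_pos: [0.4816, 0.2602, 0.2602]
ee_rot: [0.767, 0.642, 0.0, 0.0]
force: [1.2, -0.3, 0.0]
grip_width: 0.999
```

>>> step_arm([
  [[54.8, -15.1, 0, 0, 0], [0, 0, 0, 1.1, 0], [0, 0, 0, 0, 0.35], [0, 0, 0, 0, 0.35], [0, 0, 0, 0, 0.35]],
])

```text
time_s: 5.2
ee_pos: [0.4772, 0.3138, 0.2602]
ee_rot: [0.773, 0.634, 0.0, 0.0]
force: [-0.3, 0.2, -0.4]
grip_width: 0.648
```

```bash
python3 - <<'E'
from w import *
st,c=snap('w2'); show(st)
p=[wproj(place(.4794,.3151,np.radians(78.65),(0,y,.076)),st['ee_pos'],st['ee_rot']).round(0) for y in (-.066,-.022,.022,.066)]; print(p)
P=np.array(p); x0,y0=(P.min(0)-60).astype(int).clip(0); x1,y1=(P.max(0)+60).astype(int)
im=c[y0:y1,x0:x1]; s=min(800/im.shape[1],600/im.shape[0]); print(x0,y0,s)
cv2.imwrite('pics/w2c.png',cv2.resize(im,None,fx=s,fy=s,interpolation=cv2.INTER_CUBIC))
E
```

```text
t 5.2 pos [477.2 313.8 260.2] phi 78.74 F [-0.3  0.2 -0.4] g 0.648 z [ 3.e-04 -1.e-04 -1.e+00] q6 0.55
[array([320., 285.]), array([321., 241.]), array([321., 194.]), array([321., 144.])]
260 84 2.2988505747126435
```

View pics/w2c.png

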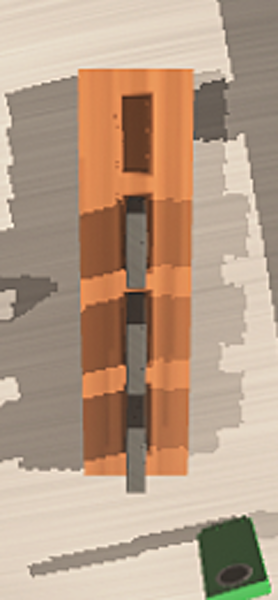

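The crop shows three tab top faces in crop columns 127–145 at crop rows 212–290, 323–395 and 428–492; the fourth slot (rows 95–172) is empty.

```bash
python3 - <<'E'
from h import *
d=np.load('pics/w2.npz'); s=2.29885
m=lambda X,Y:(260+(X+.5)/s-.5,84+(Y+.5)/s-.5)
t=.026;a,b=.025,.095
obs=[((-a,b,t),m(79,70)),((a,b,t),m(193,68)),((-a,-b,t),m(84,475)),((a,-b,t),m(188,473))]
x,r=wfit(obs,[.48,.316,1.37],d['pos'],d['q']); print('rack',x[:2]*1e3,np.degrees(x[2]),r.round(1).tolist())
for c,y in (((212,290),.022),((323,395),-.022),((428,492),-.066)):
    A=wpt(m(136,c[0]),.076,d['pos'],d['q'])[:2]*1e3;B=wpt(m(136,c[1]),.076,d['pos'],d['q'])[:2]*1e3
    print(((A+B)/2).round(1),np.hypot(*(A-B)).round(1), 'slot',(np.array(place(*x,(0,y,0)))[:2]*1e3).round(1))
E
```

```text
rack [478.44498519 313.70950167] 78.83979990559601 [[-0.4, -0.7], [0.2, 0.1], [0.2, -0.1], [-0.0, 0.8]]
[457.1 317.9] 30.7 slot [456.9 318. ]
[499.9 309.4] 30.0 slot [500.  309.5]
[542.9 300.9] 29.1 slot [543.2 300.9]
```

>>> step_arm([
  [[0.2, 33.5, 0, 0, 0.6], [0, 33.4, 0, 0, 0.6], [0, 0, 50, 0, 0.6], [0, 0, 50, 0, 0.6], [0, 0, 50, 0, 0.6]],
])

```text
time_s: 5.88
ee_pos: [0.5427, 0.3014, 0.1086]
ee_rot: [0.773, 0.635, 0.0, 0.0]
force: [0.1, -0.2, 0.2]
grip_width: 0.404
```

>>> step_arm([
  [[0, 0, 40, 0, 0.6], [0, 0, 20, 0, 0.6], [0, 0, 14.2, 0, 0.6], [0, 0, 0, 0, 0.6], [0, 0, 0, 0, 0.6]],
])

```text
time_s: 6.5
ee_pos: [0.5435, 0.3024, 0.0375]
ee_rot: [0.773, 0.635, 0.001, 0.0]
force: [0.1, 0.6, -0.2]
grip_width: 0.398
```

>>> step_arm([
  [[0, 0, 0, 0, 0.8], [0, 0, 0, 0, 1], [0, 0, 0, 0, 1], [0, 0, 0, 0, 1], [0, 0, 0, 0, 1]],
], force=50)

```text
time_s: 7.12
ee_pos: [0.5431, 0.3024, 0.0369]
ee_rot: [0.772, 0.635, 0.001, 0.0]
force: [-0.3, 0.8, 5.9]
grip_width: 0.085
```

```bash
python3 - <<'E'
from w import *
show(bot.read_state())
E
```

```text
t 7.12 pos [543.1 302.4  36.9] phi 78.85 F [-0.3  0.8  5.9] g 0.085 z [ 1.5e-03  4.0e-04 -1.0e+00] q6 0.49
```

>>> step_arm([
  [[0, 0, -20, 0, 1], [0, 0, -50, 0, 1], [0, 0, -50, 0, 1], [0, 0, -50, 0, 1], [0, 0, -53, 0, 1]],
])

```text
time_s: 7.75
ee_pos: [0.5419, 0.302, 0.2615]
ee_rot: [0.772, 0.635, 0.0, 0.0]
force: [0.1, -0.2, -0.4]
grip_width: 0.085
```

>>> step_arm([
  [[-53.5, 16.1, 0, 0, 1], [-53.5, 16.1, 0, 0, 1], [-53.5, 16.1, 0, 0, 1], [-53.5, 16.1, 0, 0, 1], [-53.5, 16.1, 0, 0, 1]],
])

```text
time_s: 8.38
ee_pos: [0.5694, 0.0224, 0.2601]
ee_rot: [0.772, 0.635, 0.0, 0.0]
force: [1.0, -0.1, -0.8]
grip_width: 0.084
```

>>> step_arm([
  [[-53.5, 16.1, 0, 0, 1], [-53.5, 16.1, 0, 0, 1], [-53.5, 16.1, 0, 0, 1], [-53.5, 16.1, 0, 0, 1], [-53.5, 16.1, 0, 0, 1]],
])

```text
time_s: 9.0
ee_pos: [0.5966, -0.2557, 0.2602]
ee_rot: [0.773, 0.635, 0.0, 0.0]
force: [1.4, 0.2, -0.6]
grip_width: 0.085
```

>>> step_arm([
  [[-53.5, 16.1, 0, 0, 1], [0, 0, 0, -6, 1], [0, 0, 0, -6.1, 1], [0, 0, 0, 0, 1], [0, 0, 0, 0, 1]],
])

```text
time_s: 9.62
ee_pos: [0.6023, -0.3093, 0.2595]
ee_rot: [0.702, 0.712, -0.0, 0.0]
force: [-0.3, -0.5, -1.1]
grip_width: 0.085
```

```bash
cat >> w.py <<'E'
def carrier(c,st,z=.031,exp=(.5326,-.3108)):
    h=cv2.cvtColor(c,cv2.COLOR_BGR2HSV)
    k=(((h[...,0]>18)&(h[...,0]<32)&(h[...,1]>130)&(h[...,2]>110))|((h[...,0]>98)&(h[...,0]<118)&(h[...,1]>120)&(h[...,2]>60))).astype(np.uint8)
    k=cv2.morphologyEx(k,cv2.MORPH_OPEN,np.ones((2,2)))
    v,u=np.nonzero(k); P=np.array([wpt((a,b),z,st['ee_pos'],st['ee_rot'])[:2] for a,b in zip(u,v)])
    n=np.hypot(*(P-exp).T)<.13; P=P[n]
    (cx,cy),(w,hh),an=cv2.minAreaRect((P*1e3).astype(np.float32))
    if w>hh: an-=90; w,hh=hh,w
    return (round(cx,1),round(cy,1)),(round(w,1),round(hh,1)),round(an%180,2)
E
python3 - <<'E'
from w import *
d=np.load('pics/w1.npz'); print('w1',carrier(cv2.imread('pics/w1.png'),dict(ee_pos=d['pos'],ee_rot=d['q'])))
st,c=snap('w3'); show(st); print(carrier(c,st))
s=90.95
cv2.imwrite('pics/w3c.png',c)
E
```

```text
w1 ((533.7, -309.6), (43.8, 181.1), 91.15)
t 9.62 pos [ 602.3 -309.3  259.5] phi 90.83 F [-0.3 -0.5 -1.1] g 0.085 z [ 3.e-04 -3.e-04 -1.e+00] q6 -0.68
((533.3, -309.5), (44.1, 180.5), 91.07)
```

>>> step_arm([
  [[-0.6, 1.3, 50, 0, 1], [0, 0, 50, 0, 1], [0, 0, 50, 0, 1], [0, 0, 33.5, 0, 1], [0, 0, 0, 0, 1]],
])

```text
time_s: 10.3
ee_pos: [0.6018, -0.3085, 0.0724]
ee_rot: [0.702, 0.713, -0.0, -0.003]
force: [0.1, 0.2, -0.8]
grip_width: 0.086
```

```bash
python3 - <<'E'
from w import *
st,c=snap('w4'); show(st); print(carrier(c,st))
p=wproj([.6036,-.31,.04],st['ee_pos'],st['ee_rot']).astype(int); print(p)
x0,y0=p[0]-80,p[1]-80
cv2.imwrite('pics/w4c.png',cv2.resize(c[y0:y0+150,x0:x0+160],None,fx=4,fy=4,interpolation=cv2.INTER_CUBIC)); print(x0,y0)
E
```

```text
t 10.3 pos [ 601.8 -308.5   72.4] phi 90.9 F [ 0.1  0.2 -0.8] g 0.086 z [-0.0044  0.0034 -1.    ] q6 -0.68
((538.6, -310.6), (42.7, 161.6), 91.2)
[315 285]
235 205
```

View pics/w4c.png

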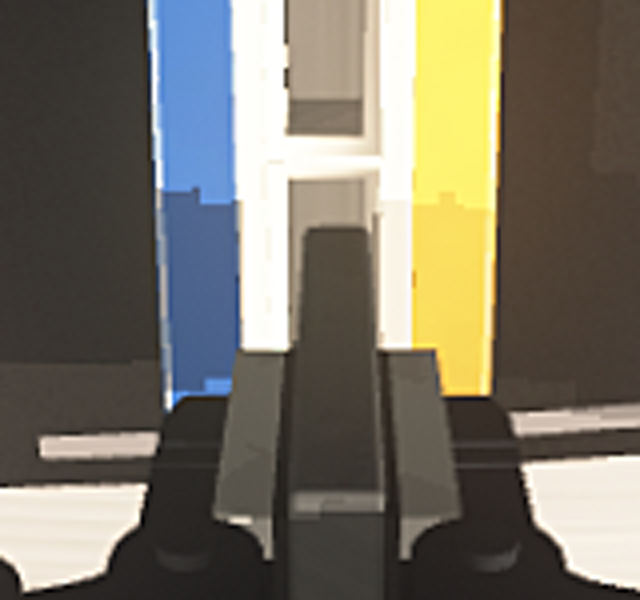

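```bash
python3 - <<'E'
from w import *
d=np.load('pics/w4.npz'); m=lambda X,Y:(235+(X+.5)/4-.5,205+(Y+.5)/4-.5)
for n,u,z in(('slot edge y=-.0548',m(327,178),.031),('slot(33) edge -.0493',m(327,134),.031),('tab shoulder near',m(335,228),.0475),('slotL',m(288,200),.031),('slotR',m(366,200),.031),('blueL',m(160,250),.031),('yelR',m(497,250),.031),('tabL',m(303,235),.0475),('tabR',m(368,235),.0475)):
    print(n,(wpt(u,z,d['pos'],d['q'])*1e3).round(1))
show(bot.read_state())
E
```

```text
slot edge y=-.0548 [ 587.  -309.8   31. ]
slot(33) edge -.0493 [ 581.1 -309.9   31. ]
tab shoulder near [ 588.  -308.8   47.5]
slotL [ 590.1 -314.9   31. ]
slotR [ 590.  -304.6   31. ]
blueL [ 597.4 -331.8   31. ]
yelR [ 596.7 -287.1   31. ]
tabL [ 589.  -312.6   47.5]
tabR [ 588.8 -304.8   47.5]
t 10.35 pos [ 603.1 -309.5   75.2] phi 90.91 F [ 0.5 -0.3  0.1] g 0.084 z [-0.0014  0.001  -1.    ] q6 -0.68
```

>>> step_arm([
  [[0, -0.9, 5, 0, 1], [0, 0, 5, 0, 1], [0, 0, 5, 0, 1], [0, 0, 5, 0, 1], [0, 0, 5, 0, 1]],
])

```text
time_s: 10.98
ee_pos: [0.6027, -0.3101, 0.05]
ee_rot: [0.701, 0.713, -0.0, -0.0]
force: [0.1, -0.1, -0.8]
grip_width: 0.087
```

>>> step_arm([
  [[0, 0, 5, 0, 1], [0, 0, 3, 0, 1], [0, 0, 2, 0, 1], [0, 0, 1.5, 0, 1], [0, 0, 0, 0, 1]],
])

```text
time_s: 11.6
ee_pos: [0.6028, -0.3102, 0.0399]
ee_rot: [0.701, 0.713, -0.0, 0.0]
force: [-3.2, 1.6, 5.3]
grip_width: 0.09
```

>>> step_arm([
  [[0, 0, 0.7, 0, 1], [0, 0, 0.7, 0, 1], [0, 0, 0, 0, 1], [0, 0, 0, 0, 1], [0, 0, 0, 0, 1]],
])

```text
time_s: 12.22
ee_pos: [0.6029, -0.3103, 0.0398]
ee_rot: [0.701, 0.713, -0.0, 0.001]
force: [-5.9, 4.6, 14.7]
grip_width: 0.085
```

>>> step_arm([
  [[0, 0, 0, 0, 0.6], [0, 0, 0, 0, 0.6], [0, 0, -20, 0, 0.6], [0, 0, -50, 0, 0.6], [0, 0, -50, 0, 0.6]],
])

```text
time_s: 12.85
ee_pos: [0.6026, -0.3101, 0.1601]
ee_rot: [0.701, 0.713, 0.0, 0.0]
force: [0.6, -1.4, 1.1]
grip_width: 0.399
```

>>> step_arm([
  [[0, 0, -50, 0, 0.6], [0, 0, -50, 0, 0.6], [56.5, -8.5, 0, 0, 0.6], [56.5, -8.5, 0, 0, 0.6], [56.5, -8.5, 0, 0, 0.6]],
])

```text
time_s: 13.48
ee_pos: [0.5741, -0.1396, 0.2591]
ee_rot: [0.701, 0.713, 0.0, 0.001]
force: [1.0, 0.9, 0.3]
grip_width: 0.397
```

>>> step_arm([
  [[56.5, -8.5, 0, 0, 0.6], [56.5, -8.5, 0, 0, 0.6], [56.5, -8.5, 0, 0, 0.6], [56.5, -8.5, 0, 0, 0.6], [56.5, -8.5, 0, 0, 0.6]],
])

```text
time_s: 14.1
ee_pos: [0.5269, 0.1424, 0.2592]
ee_rot: [0.701, 0.713, 0.001, 0.001]
force: [1.0, -0.2, -0.2]
grip_width: 0.402
```

>>> step_arm([
  [[56.5, -8.5, 0, 0, 0.6], [56.5, -8.5, 0, 0, 0.6], [56.5, -8.5, 0, 0, 0.6], [0, 0, 0, 6, 0.6], [0, 0, 0, 6.1, 0.6]],
])

```text
time_s: 14.72
ee_pos: [0.4986, 0.3107, 0.2589]
ee_rot: [0.773, 0.634, 0.001, 0.0]
force: [0.5, -0.6, 0.1]
grip_width: 0.402
```

>>> step_arm([
  [[0, 0, 0, 0, 0.6], [0, 0, 50, 0, 0.6], [0, 0, 50, 0, 0.6], [0, 0, 40, 0, 0.6], [0, 0, 0, 0, 0.6]],
])

```text
time_s: 15.35
ee_pos: [0.497, 0.3088, 0.115]
ee_rot: [0.772, 0.636, -0.003, -0.001]
force: [-1.3, -0.0, 0.4]
grip_width: 0.399
```

```bash
python3 - <<'E'
from w import *
snap('s1','scene'); st,c=snap('w5'); show(st); print(toolshift([.4999,.3094,.0365],st).round(1))
E
```

```text
t 15.4 pos [498.5 309.4 117.7] phi 78.92 F [ 0.1 -0.2  1. ] g 0.4 z [-1.4e-03 -5.0e-04 -1.0e+00] q6 0.53
[ 0.4  1.4 81.2]
```

>>> step_arm([
  [[0.2, 0.6, 40, 0, 0.6], [0, 0, 25, 0, 0.6], [0, 0, 17, 0, 0.6], [0, 0, 0, 0, 0.6], [0, 0, 0, 0, 0.6]],
])

```text
time_s: 16.08
ee_pos: [0.5007, 0.3102, 0.0373]
ee_rot: [0.772, 0.635, 0.001, 0.0]
force: [-0.0, -0.3, 0.7]
grip_width: 0.403
```

>>> step_arm([
  [[0, 0, 0, 0, 0.8], [0, 0, 0, 0, 1], [0, 0, 0, 0, 1], [0, 0, 0, 0, 1], [0, 0, 0, 0, 1]],
], force=50)

```text
time_s: 16.7
ee_pos: [0.5003, 0.3101, 0.0365]
ee_rot: [0.772, 0.635, 0.001, 0.0]
force: [-0.1, 0.1, 5.7]
grip_width: 0.085
```

```bash
python3 - <<'E'
from w import *
st=bot.read_state(); show(st); t=place(.5326,-.3102,np.radians(90.95),(0,-.033,.26)); print(t,toolshift(t,st).round(1))
a=cv2.imread('pics/a_scene.png').astype(int);b=cv2.imread('pics/s1.png').astype(int)
print('diff mat region',np.abs(a-b)[185:255,178:280].mean(), 'station',np.abs(a-b)[225:300,260:390].mean())
E
```

```text
t 16.7 pos [500.3 310.1  36.5] phi 78.85 F [-0.1  0.1  5.7] g 0.085 z [ 1.5e-03  5.0e-04 -1.0e+00] q6 0.53
[np.float64(0.5655954639697685), np.float64(-0.30965286434980593), 0.26] [-595.2  184.3 -223.7]
diff mat region 24.69449112978525 station 12.116752136752137
```

>>> step_arm([
  [[0, 0, -20, 0, 1], [0, 0, -50, 0, 1], [0, 0, -50, 0, 1], [0, 0, -50, 0, 1], [0, 0, -53, 0, 1]],
])

```text
time_s: 17.32
ee_pos: [0.4991, 0.3097, 0.2611]
ee_rot: [0.772, 0.635, 0.0, 0.0]
force: [1.7, -0.1, -1.3]
grip_width: 0.088
```

>>> step_arm([
  [[-54.1, 16.7, 0, 0, 1], [-54.1, 16.7, 0, 0, 1], [-54.1, 16.7, 0, 0, 1], [-54.1, 16.7, 0, 0, 1], [-54.1, 16.7, 0, 0, 1]],
])

```text
time_s: 17.95
ee_pos: [0.5289, 0.0265, 0.2597]
ee_rot: [0.772, 0.635, 0.0, 0.0]
force: [1.8, -0.6, -1.1]
grip_width: 0.086
```

>>> step_arm([
  [[-54.1, 16.7, 0, 0, 1], [-54.1, 16.7, 0, 0, 1], [-54.1, 16.7, 0, 0, 1], [-54.1, 16.7, 0, 0, 1], [-54.1, 16.7, 0, 0, 1]],
])

```text
time_s: 18.58
ee_pos: [0.5585, -0.2551, 0.2598]
ee_rot: [0.773, 0.635, 0.0, 0.0]
force: [1.1, -0.2, -1.2]
grip_width: 0.087
```

>>> step_arm([
  [[-54.1, 16.7, 0, 0, 1], [0, 0, 0, -6, 1], [0, 0, 0, -6.1, 1], [0, 0, 0, 0, 1], [0, 0, 0, 0, 1]],
])

```text
time_s: 19.2
ee_pos: [0.5647, -0.3093, 0.2591]
ee_rot: [0.702, 0.712, -0.0, 0.0]
force: [0.9, -0.7, -0.7]
grip_width: 0.089
```

```bash
python3 - <<'E'
from w import *
st,c=snap('w6'); show(st); print(carrier(c,st))
E
```

```text
t 19.2 pos [ 564.7 -309.3  259.1] phi 90.83 F [ 0.9 -0.7 -0.7] g 0.089 z [ 3.e-04 -4.e-04 -1.e+00] q6 -0.72
((533.8, -309.6), (43.9, 180.4), 91.24)
```

View pics/w6.png

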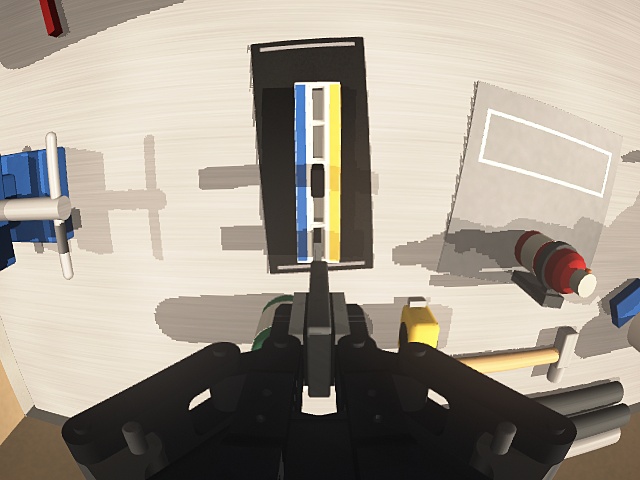

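The carrier has not moved (same fit as before), and tab one stands in the end slot, partly hidden by the held tab at (318,330). I'll lower this tab towards slot −33.

>>> step_arm([
  [[-1.0, 0, 50, 0, 1], [0, 0, 50, 0, 1], [0, 0, 50, 0, 1], [0, 0, 33.5, 0, 1], [0, 0, 0, 0, 1]],
])

```text
time_s: 19.88
ee_pos: [0.563, -0.3089, 0.0721]
ee_rot: [0.702, 0.713, -0.0, -0.003]
force: [-0.1, 0.2, -1.4]
grip_width: 0.088
```

>>> step_arm([
  [[0, 0, 0, 0, 1], [0, 0, 0, 0, 1], [0, 0, 0, 0, 1], [0, 0, 0, 0, 1], [0, 0, 0, 0, 1]],
])

```text
time_s: 20.5
ee_pos: [0.5648, -0.3106, 0.0752]
ee_rot: [0.701, 0.713, -0.0, 0.0]
force: [0.1, 0.0, -1.8]
grip_width: 0.088
```

```bash
python3 - <<'E'
from w import *
st,c=snap('w7'); show(st); print(carrier(c,st)); print(toolshift([.5651,-.3106,.060],st).round(1))
E
```

```text
t 20.5 pos [ 564.8 -310.6   75.2] phi 90.94 F [ 0.1  0.  -1.8] g 0.088 z [ 2.e-04 -3.e-04 -1.e+00] q6 -0.72
((513.0, -311.1), (42.8, 141.1), 91.24)
[ 0.   0.3 15.2]
```

>>> step_arm([
  [[0, 0.3, 5, 0, 1], [0, 0, 5, 0, 1], [0, 0, 5, 0, 1], [0, 0, 5, 0, 1], [0, 0, 5, 0, 1]],
])

```text
time_s: 21.18
ee_pos: [0.565, -0.3106, 0.0496]
ee_rot: [0.701, 0.713, -0.0, -0.0]
force: [0.6, -0.2, -1.2]
grip_width: 0.086
```

>>> step_arm([
  [[0, 0, 5, 0, 1], [0, 0, 3, 0, 1], [0, 0, 2, 0, 1], [0, 0, 1.5, 0, 1], [0, 0, 0.5, 0, 1]],
])

```text
time_s: 21.8
ee_pos: [0.5652, -0.3107, 0.0395]
ee_rot: [0.701, 0.713, -0.0, 0.0]
force: [-4.5, 2.7, 11.1]
grip_width: 0.088
```

>>> step_arm([
  [[0, 0, 0.5, 0, 1], [0, 0, 0, 0, 1], [0, 0, 0, 0, 1], [0, 0, 0, 0, 1], [0, 0, 0, 0, 1]],
])

```text
time_s: 22.42
ee_pos: [0.5652, -0.3107, 0.0395]
ee_rot: [0.701, 0.713, -0.0, 0.0]
force: [-5.5, 4.2, 13.0]
grip_width: 0.086
```

>>> step_arm([
  [[0, 0, 0, 0, 0.6], [0, 0, 0, 0, 0.6], [0, 0, -20, 0, 0.6], [0, 0, -50, 0, 0.6], [0, 0, -50, 0, 0.6]],
])

```text
time_s: 23.05
ee_pos: [0.5649, -0.3105, 0.1601]
ee_rot: [0.701, 0.713, -0.0, 0.0]
force: [0.8, 0.0, 0.8]
grip_width: 0.402
```

>>> step_arm([
  [[0, 0, -50, 0, 0.6], [0, 0, -50, 0, 0.6], [57.3, -8.9, 0, 0, 0.6], [57.3, -8.9, 0, 0, 0.6], [57.3, -8.9, 0, 0, 0.6]],
])

```text
time_s: 23.68
ee_pos: [0.5351, -0.1376, 0.2591]
ee_rot: [0.701, 0.713, 0.0, 0.001]
force: [0.6, 0.0, 0.6]
grip_width: 0.397
```

>>> step_arm([
  [[57.3, -8.9, 0, 0, 0.6], [57.3, -8.9, 0, 0, 0.6], [57.3, -8.9, 0, 0, 0.6], [57.3, -8.9, 0, 0, 0.6], [57.3, -8.9, 0, 0, 0.6]],
])

```text
time_s: 24.3
ee_pos: [0.4858, 0.1484, 0.2592]
ee_rot: [0.701, 0.713, 0.001, 0.001]
force: [0.3, -0.1, -0.3]
grip_width: 0.396
```

>>> step_arm([
  [[57.3, -8.9, 0, 0, 0.6], [57.3, -8.9, 0, 0, 0.6], [57.3, -8.9, 0, 0, 0.6], [0, 0, 0, 6, 0.6], [0, 0, 0, 6.1, 0.6]],
])

```text
time_s: 24.92
ee_pos: [0.4563, 0.319, 0.2588]
ee_rot: [0.773, 0.634, 0.001, 0.0]
force: [0.6, -0.5, -0.3]
grip_width: 0.399
```

>>> step_arm([
  [[0, 0, 0, 0, 0.6], [0, 0, 50, 0, 0.6], [0, 0, 50, 0, 0.6], [0, 0, 40, 0, 0.6], [0, 0, 0, 0, 0.6]],
])

```text
time_s: 25.55
ee_pos: [0.4549, 0.317, 0.1151]
ee_rot: [0.772, 0.636, -0.002, -0.001]
force: [-0.2, 0.5, 0.8]
grip_width: 0.4
```

>>> step_arm([
  [[0, 0, 0, 0, 0.6], [0, 0, 0, 0, 0.6], [0, 0, 0, 0, 0.6], [0, 0, 0, 0, 0.6], [0, 0, 0, 0, 0.6]],
])

```text
time_s: 26.18
ee_pos: [0.4568, 0.3181, 0.1176]
ee_rot: [0.772, 0.635, 0.0, 0.0]
force: [-0.1, -0.1, 0.9]
grip_width: 0.4
```

```bash
python3 - <<'E'
from w import *
st=bot.read_state(); show(st); print(toolshift([.4571,.3179,.0365],st).round(1))
E
```

```text
t 26.18 pos [456.8 318.1 117.6] phi 78.85 F [-0.1 -0.1  0.9] g 0.4 z [ 2.e-04 -0.e+00 -1.e+00] q6 0.57
[-0.1  0.3 81.1]
```

>>> step_arm([
  [[-0.1, 0, 40, 0, 0.6], [0, 0, 25, 0, 0.6], [0, 0, 16, 0, 0.6], [0, 0, 0, 0, 0.6], [0, 0, 0, 0, 0.6]],
])

```text
time_s: 26.8
ee_pos: [0.4575, 0.3182, 0.0376]
ee_rot: [0.772, 0.635, 0.001, 0.0]
force: [0.1, -0.3, -0.3]
grip_width: 0.401
```

>>> step_arm([
  [[0, 0, 0, 0, 0.8], [0, 0, 0, 0, 1], [0, 0, 0, 0, 1], [0, 0, 0, 0, 1], [0, 0, 0, 0, 1]],
], force=50)

```text
time_s: 27.42
ee_pos: [0.4574, 0.3182, 0.0375]
ee_rot: [0.772, 0.635, 0.001, 0.0]
force: [-1.1, -0.4, 6.0]
grip_width: 0.085
```

>>> step_arm([
  [[0, 0, -20, 0, 1], [0, 0, -50, 0, 1], [0, 0, -50, 0, 1], [0, 0, -50, 0, 1], [0, 0, -53, 0, 1]],
])

```text
time_s: 28.05
ee_pos: [0.4563, 0.3178, 0.2622]
ee_rot: [0.772, 0.635, 0.0, 0.0]
force: [0.6, 0.4, -1.0]
grip_width: 0.086
```

```bash
python3 - <<'E'
from w import *
st=bot.read_state(); show(st); t=place(.5326,-.3107,np.radians(90.95),(0,.071,.26)); print(t,toolshift(t,st).round(1))
E
```

```text
t 28.05 pos [456.3 317.8 262.2] phi 78.84 F [ 0.6  0.4 -1. ] g 0.086 z [ 6.e-04  2.e-04 -1.e+00] q6 0.57
[np.float64(0.46160975933777093), np.float64(-0.31187717064132653), 0.26] [-616.8  127.     2.1]
```

>>> step_arm([
  [[-56.1, 11.5, 0, 0, 1], [-56.1, 11.5, 0, 0, 1], [-56.1, 11.5, 0, 0, 1], [-56.1, 11.5, 0, 0, 1], [-56.1, 11.5, 0, 0, 1]],
])

```text
time_s: 28.68
ee_pos: [0.4585, 0.03, 0.2608]
ee_rot: [0.772, 0.635, 0.0, 0.001]
force: [0.1, 0.1, -1.2]
grip_width: 0.089
```

>>> step_arm([
  [[-56.1, 11.5, 0, 0, 1], [-56.1, 11.5, 0, 0, 1], [-56.1, 11.5, 0, 0, 1], [-56.1, 11.5, 0, 0, 1], [-56.1, 11.5, 0, 0, 1]],
])

```text
time_s: 29.3
ee_pos: [0.4606, -0.2565, 0.2609]
ee_rot: [0.773, 0.635, 0.0, 0.001]
force: [0.3, -0.3, -1.6]
grip_width: 0.089
```

>>> step_arm([
  [[-56.1, 11.5, 0, 0, 1], [0, 0, 0, -6, 1], [0, 0, 0, -6.1, 1], [0, 0, 0, 0, 1], [0, 0, 0, 0, 1]],
])

```text
time_s: 29.92
ee_pos: [0.4615, -0.3118, 0.2601]
ee_rot: [0.702, 0.712, -0.0, 0.0]
force: [0.1, -0.7, -0.1]
grip_width: 0.088
```

```bash
python3 - <<'E'
from w import *
st,c=snap('w8'); show(st); print(carrier(c,st)); snap('s2','scene')
E
```

```text
t 29.93 pos [ 461.5 -311.8  260.1] phi 90.83 F [ 0.1 -0.7 -0.1] g 0.088 z [ 4.e-04 -5.e-04 -1.e+00] q6 -0.84
((500.8, -310.9), (43.0, 114.6), 92.39)
```

>>> step_arm([
  [[0, 0, 50, 0, 1], [0, 0, 50, 0, 1], [0, 0, 50, 0, 1], [0, 0, 33.5, 0, 1], [0, 0, 0, 0, 1]],
])

```text
time_s: 30.65
ee_pos: [0.46, -0.3102, 0.0735]
ee_rot: [0.701, 0.713, 0.0, -0.003]
force: [0.1, -0.0, -0.6]
grip_width: 0.087
```

>>> step_arm([
  [[0, 0, 0, 0, 1], [0, 0, 0, 0, 1], [0, 0, 0, 0, 1], [0, 0, 0, 0, 1], [0, 0, 0, 0, 1]],
])

```text
time_s: 31.28
ee_pos: [0.4615, -0.3121, 0.0762]
ee_rot: [0.701, 0.713, -0.0, 0.0]
force: [0.3, -1.0, -0.0]
grip_width: 0.087
```

```bash
python3 - <<'E'
from w import *
st,c=snap('w9'); show(st); print(toolshift([.4612,-.3121,.060],st).round(1))
p=wproj([.4612,-.3121,.04],st['ee_pos'],st['ee_rot']).astype(int)
x0,y0=p[0]-80,p[1]-80
cv2.imwrite('pics/w9c.png',cv2.resize(c[y0:y0+150,x0:x0+160],None,fx=4,fy=4,interpolation=cv2.INTER_CUBIC)); print(x0,y0)
E
```

```text
t 31.27 pos [ 461.5 -312.1   76.2] phi 90.94 F [ 0.3 -1.  -0. ] g 0.087 z [ 1.e-04 -3.e-04 -1.e+00] q6 -0.85
[-0.  -0.3 16.2]
238 198
```

View pics/w9c.png

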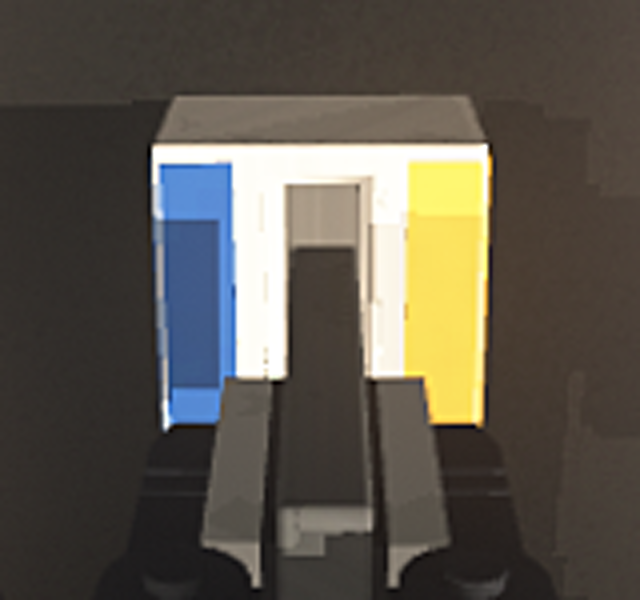

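The held tab (columns 289–357, bottom edge at row 245) lines up with the +71 slot (columns 286–372 including the chamfer), so I'll insert it.

>>> step_arm([
  [[0, -0.3, 5, 0, 1], [0, 0, 5, 0, 1], [0, 0, 5, 0, 1], [0, 0, 5, 0, 1], [0, 0, 5, 0, 1]],
])

```text
time_s: 31.95
ee_pos: [0.4611, -0.312, 0.0506]
ee_rot: [0.701, 0.713, -0.0, -0.0]
force: [-0.5, -0.1, -1.4]
grip_width: 0.087
```

>>> step_arm([
  [[0, 0, 5, 0, 1], [0, 0, 3, 0, 1], [0, 0, 2, 0, 1], [0, 0, 1.5, 0, 1], [0, 0, 0.5, 0, 1]],
])

```text
time_s: 32.58
ee_pos: [0.4613, -0.3121, 0.0405]
ee_rot: [0.701, 0.713, -0.0, 0.0]
force: [-4.7, 4.9, 14.1]
grip_width: 0.086
```

>>> step_arm([
  [[0, 0, 0.5, 0, 1], [0, 0, 0, 0, 1], [0, 0, 0, 0, 1], [0, 0, 0, 0, 1], [0, 0, 0, 0, 1]],
])

```text
time_s: 33.2
ee_pos: [0.4613, -0.3122, 0.0404]
ee_rot: [0.701, 0.713, -0.0, 0.0]
force: [-5.4, 4.2, 15.5]
grip_width: 0.087
```

>>> step_arm([
  [[0, 0, 0, 0, 0.6], [0, 0, 0, 0, 0.6], [0, 0, -20, 0, 0.6], [0, 0, -50, 0, 0.6], [0, 0, -50, 0, 0.6]],
])

```text
time_s: 33.83
ee_pos: [0.461, -0.3119, 0.1611]
ee_rot: [0.701, 0.713, -0.0, 0.0]
force: [0.4, -1.2, 0.9]
grip_width: 0.397
```

>>> step_arm([
  [[0, 0, -50, 0, 0.6], [0, 0, -50, 0, 0.6], [0.6, 36, 0, 0, 0.6], [0.5, 35.2, 0, 0, 0.6], [0, 0, 0, 0, 0.6]],
])

```text
time_s: 34.45
ee_pos: [0.5336, -0.3093, 0.2589]
ee_rot: [0.701, 0.713, 0.0, 0.0]
force: [-1.0, -0.6, 0.1]
grip_width: 0.403
```

>>> step_arm([
  [[0, 0, 0, 0, 0.6], [0, 0, 0, 0, 0.6], [0, 0, 0, 0, 0.6], [0, 0, 0, 0, 0.6], [0, 0, 0, 0, 0.6]],
])

```text
time_s: 35.08
ee_pos: [0.5321, -0.3097, 0.2586]
ee_rot: [0.701, 0.713, -0.0, 0.0]
force: [0.0, -0.3, -0.1]
grip_width: 0.402
```

```bash
python3 - <<'E'
from w import *
st,c=snap('w10'); show(st); print(carrier(c,st)); print(toolshift([.5323,-.3110,.059],st).round(1))
_,s=snap('s3','scene')
a=cv2.resize(c[40:320,200:460],None,fx=2,fy=2); b=cv2.resize(s[255:335,420:520],None,fx=2.8,fy=2.8)
A=np.zeros((560,800,3),np.uint8); A[:,:520]=a; A[:224,520:800]=b; cv2.imwrite('pics/c10.png',A)
E
```

```text
t 35.08 pos [ 532.1 -309.7  258.6] phi 90.93 F [ 0.  -0.3 -0.1] g 0.402 z [ 0.e+00 -2.e-04 -1.e+00] q6 -0.76
((533.6, -309.7), (43.9, 180.5), 90.99)
[-1.200e+00  1.000e-01  1.996e+02]
```

View pics/c10.png

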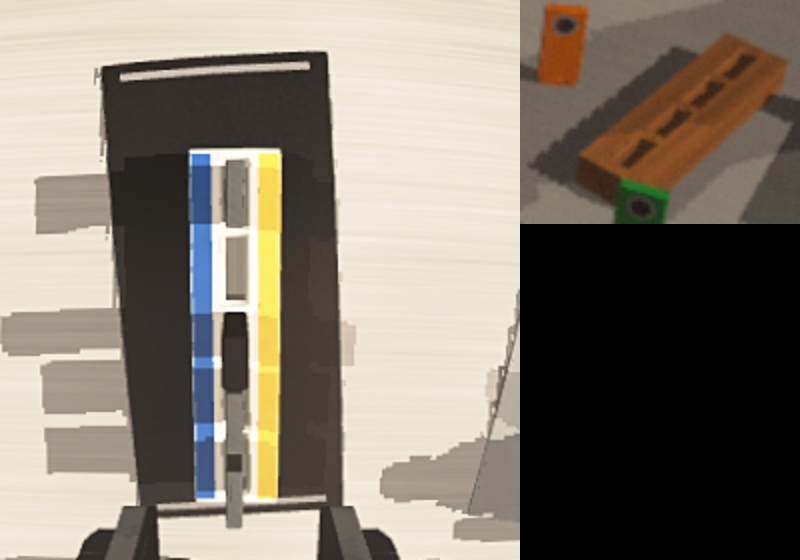

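All three tabs stand in the carrier and the rack is empty. Next I grasp the handle.

>>> step_arm([
  [[-1.0, 0, 50, 0, 0.6], [0, 0, 50, 0, 0.6], [0, 0, 40, 0, 0.6], [0, 0, 20, 0, 0.6], [0, 0, 0, 0, 0.6]],
])

```text
time_s: 35.8
ee_pos: [0.5318, -0.3102, 0.0977]
ee_rot: [0.701, 0.713, -0.0, -0.001]
force: [0.4, -0.7, 1.0]
grip_width: 0.396
```

>>> step_arm([
  [[0, 0, 0, 0, 0.6], [0, 0, 15, 0, 0.6], [0, 0, 15, 0, 0.6], [0, 0, 9.5, 0, 0.6], [0, 0, 0, 0, 0.6]],
])

```text
time_s: 36.42
ee_pos: [0.5317, -0.3101, 0.0576]
ee_rot: [0.701, 0.713, -0.0, -0.001]
force: [0.3, 0.9, 0.8]
grip_width: 0.401
```

>>> step_arm([
  [[0, 0, 0, 0, 0.6], [0, 0, 0, 0, 0.8], [0, 0, 0, 0, 1], [0, 0, 0, 0, 1], [0, 0, 0, 0, 1]],
], force=90)

```text
time_s: 37.05
ee_pos: [0.5327, -0.3112, 0.0597]
ee_rot: [0.701, 0.713, -0.0, 0.001]
force: [-1.3, -1.2, 5.7]
grip_width: 0.128
```

```bash
python3 - <<'E'
from w import *
show(bot.read_state())
E
```

```text
t 37.05 pos [ 532.7 -311.2   59.7] phi 90.93 F [-1.3 -1.2  5.7] g 0.128 z [ 8.0e-04 -1.2e-03 -1.0e+00] q6 -0.76
```

>>> step_arm([
  [[0, 0, -20, 0, 1], [0, 0, -40, 0, 1], [0, 0, -50, 0, 1], [0, 0, -50, 0, 1], [0, 0, -40, 0, 1]],
])

```text
time_s: 37.67
ee_pos: [0.5321, -0.3102, 0.2614]
ee_rot: [0.701, 0.713, 0.0, 0.0]
force: [-0.0, -0.2, -7.0]
grip_width: 0.13
```

```bash
python3 - <<'E'
from w import *
def line(x0,**k):
    pass
a,b,z=.0285,.0995,.003
# station corners order: (-a,-b),( -a,b),(a,b),(a,-b)
C=[(-a,-b,z),(-a,b,z),(a,b,z),(a,-b,z)]
for n,uv in (('w6',[(490,112),(611,155),(602,195),(482,161)]),('w1',[(472,103),(603,120),(602,164),(471,156)])):
    d=np.load(f'pics/{n}.npz')
    x,r=wfit(list(zip(C,uv)),[.497,-.022,-.148],d['pos'],d['q']); print(n,(x[:2]*1e3).round(1),np.degrees(x[2]).round(2),r.round(1).tolist())
st=bot.read_state(); show(st); print(toolshift([.497,-.0235,.26],st).round(1))
E
```

```text
w6 [497.6 -22.3] -8.0 [[0.6, 0.5], [-0.4, -0.4], [0.0, 0.2], [-0.3, -0.3]]
w1 [496.8 -24.9] -8.55 [[0.3, 1.5], [-1.2, 0.7], [-2.1, -0.8], [0.9, -1.5]]
t 37.67 pos [ 532.1 -310.2  261.4] phi 90.95 F [-0.  -0.2 -7. ] g 0.13 z [ 2.e-04  1.e-04 -1.e+00] q6 -0.76
[287.2 -30.3   1.4]
```

>>> step_arm([
  [[30, -3.2, 0, 0, 1], [50, -5.2, 0, 0, 1], [55, -5.8, 0, 0, 1], [55, -5.8, 0, 0, 1], [50, -5.2, 0, 0, 1]],
])

```text
time_s: 38.3
ee_pos: [0.5021, -0.0689, 0.2591]
ee_rot: [0.701, 0.713, -0.0, -0.001]
force: [0.5, -0.1, -6.1]
grip_width: 0.126
```

>>> step_arm([
  [[30, -3.2, 0, 0, 1], [17.5, -1.7, 0, 5, 1], [0, 0, 0, 10, 1], [0, 0, 0, 10, 1], [0, 0, 0, 10, 1]],
])

```text
time_s: 38.92
ee_pos: [0.4968, -0.0232, 0.259]
ee_rot: [0.884, 0.467, -0.0, -0.001]
force: [-0.3, -0.7, -6.9]
grip_width: 0.129
```

>>> step_arm([
  [[0, 0, 0, 10, 1], [0, 0, 0, 10, 1], [0, 0, 0, 10, 1], [0, 0, 0, 10, 1], [0, 0, 0, 10, 1]],
])

```text
time_s: 39.55
ee_pos: [0.4968, -0.0233, 0.259]
ee_rot: [0.999, 0.049, -0.001, -0.0]
force: [0.5, -0.2, -6.2]
grip_width: 0.126
```

>>> step_arm([
  [[0, 0, 0, 9.3, 1], [0, 0, 0, 5, 1], [0, 0, 0, 0, 1], [0, 0, 0, 0, 1], [0, 0, 0, 0, 1]],
])

```text
time_s: 40.17
ee_pos: [0.4974, -0.0237, 0.259]
ee_rot: [0.997, -0.072, -0.0, 0.0]
force: [0.3, -0.9, -6.4]
grip_width: 0.129
```

```bash
python3 - <<'E'
from w import *
st,c=snap('w11'); show(st); print(toolshift([.4973,-.0230,.060],st).round(1))
im=c[60:460,60:580]; cv2.imwrite('pics/w11c.png',cv2.resize(im,None,fx=1.5,fy=1.5))
E
```

```text
t 40.17 pos [497.4 -23.7 259. ] phi -8.29 F [ 0.3 -0.9 -6.4] g 0.129 z [-2.e-04  0.e+00 -1.e+00] q6 1.4
[ -0.2  -0.6 199. ]
```

View pics/w11c.png

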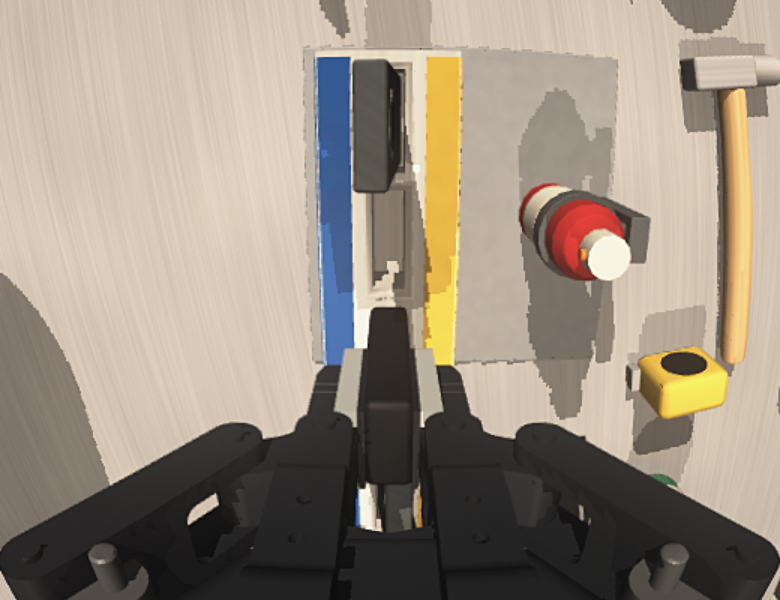

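The carrier hangs level and central in the jaws (crop columns 316–462), with yellow towards the can; the cap is at crop (608,256).

```bash
python3 - <<'E'
from w import *
d=np.load('pics/w11.npz'); st=dict(ee_pos=d['pos'],ee_rot=d['q']); m=lambda X,Y:(60+X/1.5,60+Y/1.5)
for n,u,z in (('endL',m(316,52),.2305),('endR',m(462,50),.2305),('yellow right low',m(457,340),.2305),('blueleft low',m(326,360),.2305)):
    print(n,toolshift(wpt(u,z,d['pos'],d['q']),st).round(1))
cap=wpt(m(608,256),.126,d['pos'],d['q']); print('cap',cap.round(4))
a=np.radians(-8.4); print('station from cap',(cap[:2]-.12*np.array([np.cos(a),np.sin(a)])).round(4))
E
```

```text
endL [-21.8 -92.2  28.5]
endR [ 22.3 -92.9  28.5]
yellow right low [23.2  1.1 28.5]
blueleft low [-21.2   8.6  28.5]
cap [ 0.615  -0.0404  0.126 ]
station from cap [ 0.4963 -0.0229]
```

>>> step_arm([
  [[0, 0, 40, 0, 1], [0, 0, 50, 0, 1], [0, 0, 50, 0, 1], [0, 0, 25, 0, 1], [0, 0, 15, 0, 1]],
])

```text
time_s: 40.85
ee_pos: [0.4967, -0.0235, 0.0775]
ee_rot: [0.997, -0.073, -0.001, -0.0]
force: [-0.5, 0.5, -6.0]
grip_width: 0.13
```

>>> step_arm([
  [[0, 0, 0, 0, 1], [0, 0, 0, 0, 1], [0, 0, 0, 0, 1], [0, 0, 0, 0, 1], [0, 0, 0, 0, 1]],
])

```text
time_s: 41.48
ee_pos: [0.4977, -0.0238, 0.0793]
ee_rot: [0.997, -0.073, 0.0, 0.0]
force: [-0.5, 0.0, -7.3]
grip_width: 0.127
```

```bash
python3 - <<'E'
from w import *
st=bot.read_state(); show(st); print(toolshift([.4973,-.0230,.060],st).round(1))
E
```

```text
t 41.48 pos [497.7 -23.8  79.3] phi -8.35 F [-0.5  0.  -7.3] g 0.127 z [ 4.e-04 -2.e-04 -1.e+00] q6 1.41
[-0.5 -0.7 19.3]
```

>>> step_arm([
  [[-0.6, -0.7, 8, 0, 1], [0, 0, 6, 0, 1], [0, 0, 3.5, 0, 1], [0, 0, 1.5, 0, 1], [0, 0, 0.6, 0, 1]],
])

```text
time_s: 42.1
ee_pos: [0.4969, -0.0229, 0.0597]
ee_rot: [0.997, -0.073, -0.0, 0.0]
force: [-3.3, 1.7, 1.7]
grip_width: 0.126
```

>>> step_arm([
  [[0, 0, 0.3, 0, 1], [0, 0, 0, 0, 1], [0, 0, 0, 0, 0.8], [0, 0, 0, 0, 0.6], [0, 0, 0, 0, 0.6]],
])

```text
time_s: 42.72
ee_pos: [0.4975, -0.0231, 0.0594]
ee_rot: [0.997, -0.073, 0.001, 0.0]
force: [-0.5, -0.8, 1.4]
grip_width: 0.4
```

>>> step_arm([
  [[0, 0, -10, 0, 0.6], [0, 0, -30, 0, 0.6], [0, 0, -50, 0, 0.6], [0, 0, -50, 0, 0.6], [0, 0, -60, 0, 0.6]],
])

```text
time_s: 43.35
ee_pos: [0.4965, -0.0228, 0.261]
ee_rot: [0.997, -0.073, -0.0, 0.0]
force: [0.9, -0.7, 0.6]
grip_width: 0.399
```

>>> step_arm([
  [[0, 0, 0, 0, 1], [0, 0, 0, 0, 1], [0, 0, 0, 0, 1], [0, 0, 0, 0, 1], [0, 0, 0, 0, 1]],
])

```text
time_s: 43.98
ee_pos: [0.4967, -0.0229, 0.2585]
ee_rot: [0.997, -0.073, -0.001, -0.0]
force: [-0.3, -0.2, 0.2]
grip_width: -0.003
```

```bash
python3 - <<'E'
from w import *
st,c=snap('w12'); show(st); print(carrier(c,st,exp=(.4973,-.023))); print(toolshift([.6152,-.0405,.16],st).round(1))
cv2.imwrite('pics/w12c.png',cv2.resize(c[20:400,180:560],None,fx=1.55,fy=1.55))
E
```

```text
t 43.98 pos [496.7 -22.9 258.5] phi -8.36 F [-0.3 -0.2  0.2] g -0.003 z [-1.1e-03  3.0e-04 -1.0e+00] q6 1.41
((498.4, -24.5), (43.8, 180.4), 171.75)
[119.9   0.2  98.3]
```

View pics/w12c.png

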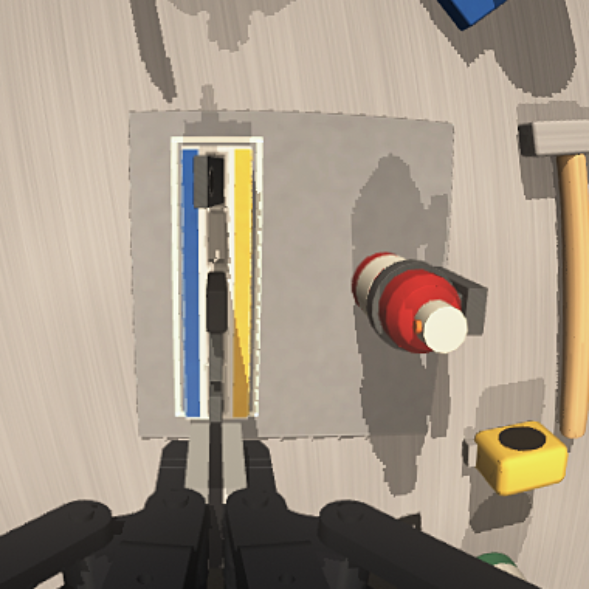

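The carrier sits inside the rectangle with yellow towards the can. One tab leans a little within its slot's slack, at crop (205,180), and I'll straighten it at the end. Next is the first spray.

>>> step_arm([
  [[30, 0, 0, 0, 1], [45, 0, 0, 0, 1], [44.7, 0.2, 20, 0, 1], [0, 0, 50, 0, 1], [0, 0, 40, 0, 1]],
])

```text
time_s: 44.65
ee_pos: [0.6153, -0.0405, 0.1464]
ee_rot: [0.997, -0.073, -0.001, -0.0]
force: [0.8, 0.1, -0.5]
grip_width: 0.004
```

>>> step_arm([
  [[0, 0, 10, 0, 1], [0, 0, 0, 0, 1], [0, 0, 0, 0, 1], [0, 0, 0, 0, 1], [0, 0, 0, 0, 1]],
])

```text
time_s: 45.28
ee_pos: [0.6159, -0.0407, 0.1401]
ee_rot: [0.997, -0.073, 0.001, 0.0]
force: [-0.5, -0.0, 0.0]
grip_width: -0.003
```

```bash
python3 - <<'E'
from w import *
st=bot.read_state(); show(st); print(toolshift([.6152,-.0405,.126],st).round(1))
E
```

```text
t 45.27 pos [615.9 -40.7 140.1] phi -8.36 F [-0.5 -0.   0. ] g -0.003 z [ 1.4e-03 -5.0e-04 -1.0e+00] q6 1.44
[-0.7 -0.1 14.1]
```

>>> step_arm([
  [[-0.6, 0, 10, 0, 1], [0, 0, 6, 0, 1], [0, 0, 4, 0, 1], [0, 0, 2, 0, 1], [0, 0, 0, 0, 1]],
])

```text
time_s: 45.9
ee_pos: [0.615, -0.0405, 0.1199]
ee_rot: [0.997, -0.073, 0.001, 0.0]
force: [-10.1, 1.4, 22.6]
grip_width: -0.001
```

>>> step_arm([
  [[0, 0, -10, 0, 1], [0, 0, -20, 0, 1], [0, 0, -50, 0, 1], [-30, 0, -50, 0, 1], [-45, 0, -12, 0, 1]],
])

```text
time_s: 46.52
ee_pos: [0.5413, -0.03, 0.2632]
ee_rot: [0.997, -0.073, 0.002, 0.001]
force: [0.3, 0.6, -0.1]
grip_width: 0.001
```

>>> step_arm([
  [[-44.4, 0, 0, 0, 0.6], [0, 0, 0, 0, 0.6], [0, 0, 0, 0, 0.6], [0, 0, 0, 0, 0.6], [0, 0, 0, 0, 0.6]],
])

```text
time_s: 47.15
ee_pos: [0.4971, -0.0232, 0.2588]
ee_rot: [0.997, -0.073, -0.0, -0.0]
force: [0.1, 0.5, -0.2]
grip_width: 0.404
```

```bash
python3 - <<'E'
from w import *
st,c=snap('w13'); show(st); print(carrier(c,st,exp=(.4973,-.023)),toolshift([.4973,-.0230,.060],st).round(1))
a=cv2.imread('pics/w12.png').astype(int); print(np.abs(a-c)[100:300,280:350].mean())
E
```

```text
t 47.15 pos [497.1 -23.2 258.8] phi -8.36 F [ 0.1  0.5 -0.2] g 0.404 z [-7.e-04  1.e-04 -1.e+00] q6 1.41
((498.2, -24.3), (44.4, 181.6), 171.5) [  0.3  -0.3 198.8]
12.155857142857142
```

>>> step_arm([
  [[0.2, 0, 50, 0, 0.6], [0, 0, 50, 0, 0.6], [0, 0, 40, 0, 0.6], [0, 0, 20, 0, 0.6], [0, 0, 0, 0, 0.6]],
])

```text
time_s: 47.82
ee_pos: [0.4958, -0.0228, 0.0974]
ee_rot: [0.997, -0.073, -0.002, -0.0]
force: [-0.4, -1.0, -0.3]
grip_width: 0.403
```

>>> step_arm([
  [[0, 0, 0, 0, 0.6], [0, 0, 15, 0, 0.6], [0, 0, 15, 0, 0.6], [0, 0, 8.8, 0, 0.6], [0, 0, 0, 0, 0.6]],
])

```text
time_s: 48.45
ee_pos: [0.4961, -0.0229, 0.0592]
ee_rot: [0.997, -0.073, -0.001, -0.0]
force: [-0.8, -0.2, 0.6]
grip_width: 0.404
```

>>> step_arm([
  [[0, 0, 0, 0, 0.6], [0, 0, 0, 0, 0.8], [0, 0, 0, 0, 1], [0, 0, 0, 0, 1], [0, 0, 0, 0, 1]],
], force=90)

```text
time_s: 49.08
ee_pos: [0.4972, -0.0233, 0.0609]
ee_rot: [0.997, -0.073, 0.0, 0.0]
force: [-0.6, 1.5, 5.2]
grip_width: 0.127
```

```bash
python3 - <<'E'
from w import *
show(bot.read_state())
E
```

```text
t 49.08 pos [497.2 -23.3  60.9] phi -8.36 F [-0.6  1.5  5.2] g 0.127 z [ 8.e-04 -4.e-04 -1.e+00] q6 1.41
```

>>> step_arm([
  [[0, 0, -15, 0, 1], [0, 0, -40, 0, 1], [0, 0, -55, 0, 1], [0, 0, -55, 0, 1], [0, 0, -35, 0, 1]],
])

```text
time_s: 49.7
ee_pos: [0.497, -0.0232, 0.2632]
ee_rot: [0.997, -0.073, 0.001, 0.0]
force: [1.1, 0.3, -7.0]
grip_width: 0.128
```

>>> step_arm([
  [[0, 0, 0, -3, 1], [0, 0, 0, -6, 1], [0, 0, 0, -9, 1], [0, 0, 0, -10, 1], [0, 0, 0, -10, 1]],
])

```text
time_s: 50.32
ee_pos: [0.4964, -0.023, 0.2601]
ee_rot: [0.966, 0.259, -0.001, -0.0]
force: [-0.4, -1.0, -6.2]
grip_width: 0.125
```

>>> step_arm([
  [[0, 0, 0, -10, 1], [0, 0, 0, -10, 1], [0, 0, 0, -10, 1], [0, 0, 0, -10, 1], [0, 0, 0, -10, 1]],
])

```text
time_s: 50.95
ee_pos: [0.4964, -0.023, 0.2601]
ee_rot: [0.766, 0.643, -0.0, -0.001]
force: [-0.1, -0.4, -6.4]
grip_width: 0.128
```

>>> step_arm([
  [[0, 0, 0, -10, 1], [0, 0, 0, -10, 1], [0, 0, 0, -10, 1], [0, 0, 0, -10, 1], [0, 0, 0, -10, 1]],
])

```text
time_s: 51.58
ee_pos: [0.4964, -0.023, 0.2601]
ee_rot: [0.423, 0.906, -0.0, -0.001]
force: [0.1, 0.4, -7.4]
grip_width: 0.127
```

>>> step_arm([
  [[0, 0, 0, -10, 1], [0, 0, 0, -10, 1], [0, 0, 0, -9, 1], [0, 0, 0, -8, 1], [0, 0, 0, -5, 1]],
])

```text
time_s: 52.2
ee_pos: [0.4964, -0.023, 0.2601]
ee_rot: [0.071, 0.997, 0.0, -0.001]
force: [-0.5, 0.2, -6.8]
grip_width: 0.127
```

>>> step_arm([
  [[0, 0, 15, 0, 1], [0, 0, 45, 0, 1], [0, 0, 55, 0, 1], [0, 0, 45, 0, 1], [0, 0, 20, 0, 1]],
])

```text
time_s: 52.82
ee_pos: [0.4941, -0.0223, 0.0758]
ee_rot: [0.074, 0.997, 0.001, -0.003]
force: [0.1, -0.0, -5.9]
grip_width: 0.134
```

>>> step_arm([
  [[0, 0, 0, 0, 1], [0, 0, 0, 0, 1], [0, 0, 0, 0, 1], [0, 0, 0, 0, 1], [0, 0, 0, 0, 1]],
])

```text
time_s: 53.45
ee_pos: [0.4972, -0.0232, 0.0807]
ee_rot: [0.073, 0.997, -0.0, 0.0]
force: [0.2, -0.0, -6.9]
grip_width: 0.124
```

```bash
python3 - <<'E'
from w import *
st=bot.read_state(); show(st); print(toolshift([.4973,-.0230,.0609],st).round(1))
E
```

```text
t 53.45 pos [497.2 -23.2  80.7] phi 171.64 F [ 0.2 -0.  -6.9] g 0.124 z [ 7.e-04 -3.e-04 -1.e+00] q6 -1.73
[-0.1  0.3 19.8]
```

>>> step_arm([
  [[0, 0, 8, 0, 1], [0, 0, 6, 0, 1], [0, 0, 4, 0, 1], [0, 0, 1.6, 0, 1], [0, 0, 0.7, 0, 1]],
])

```text
time_s: 54.08
ee_pos: [0.4967, -0.0231, 0.061]
ee_rot: [0.073, 0.997, -0.0, -0.0]
force: [-8.9, 1.9, 10.2]
grip_width: 0.123
```

>>> step_arm([
  [[0, 0, 0.3, 0, 1], [0, 0, 0, 0, 1], [0, 0, 0, 0, 0.8], [0, 0, 0, 0, 0.6], [0, 0, 0, 0, 0.6]],
])

```text
time_s: 54.7
ee_pos: [0.4972, -0.0233, 0.0599]
ee_rot: [0.073, 0.997, -0.0, 0.0]
force: [0.9, -0.1, 1.4]
grip_width: 0.401
```

>>> step_arm([
  [[0, 0, -10, 0, 0.6], [0, 0, -30, 0, 0.6], [0, 0, -50, 0, 0.6], [0, 0, -50, 0, 0.6], [0, 0, -60, 0, 0.6]],
])

```text
time_s: 55.32
ee_pos: [0.4964, -0.023, 0.2616]
ee_rot: [0.073, 0.997, -0.0, -0.0]
force: [1.8, -0.4, 0.6]
grip_width: 0.398
```

>>> step_arm([
  [[0, 0, 0, 0, 1], [0, 0, 0, 0, 1], [0, 0, 0, 0, 1], [0, 0, 0, 0, 1], [0, 0, 0, 0, 1]],
])

```text
time_s: 55.95
ee_pos: [0.4966, -0.023, 0.2591]
ee_rot: [0.073, 0.997, 0.0, -0.0]
force: [0.1, -0.3, -0.2]
grip_width: -0.0
```

```bash
python3 - <<'E'
from w import *
st,c=snap('w14'); show(st); print(carrier(c,st,exp=(.4973,-.023))); print(toolshift([.6152,-.0405,.126],st).round(1))
cv2.imwrite('pics/w14c.png',cv2.resize(c[20:400,100:480],None,fx=1.55,fy=1.55))
E
```

```text
t 55.95 pos [496.6 -23.  259.1] phi 171.64 F [ 0.1 -0.3 -0.2] g -0.0 z [-1.e-03  2.e-04 -1.e+00] q6 -1.73
((495.5, -22.4), (44.1, 180.6), 171.72)
[-120.   -0.  133.]
```

View pics/w14c.png

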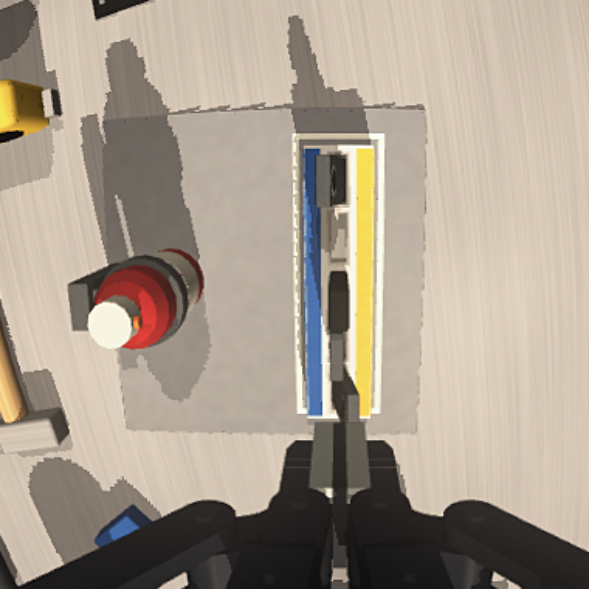

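Blue now faces the can and the carrier is inside the rectangle, lined up. Two tabs lean slightly within the slot slack. Now the second spray.

>>> step_arm([
  [[-30, 0, 0, 0, 1], [-45, 0, 0, 0, 1], [-45, 0, 20, 0, 1], [0, 0, 50, 0, 1], [0, 0, 40, 0, 1]],
])

```text
time_s: 56.62
ee_pos: [0.6155, -0.0405, 0.1469]
ee_rot: [0.073, 0.997, 0.0, -0.001]
force: [1.0, 0.2, -0.1]
grip_width: 0.001
```

>>> step_arm([
  [[0, 0, 10, 0, 1], [0, 0, 0, 0, 1], [0, 0, 0, 0, 1], [0, 0, 0, 0, 1], [0, 0, 0, 0, 1]],
])

```text
time_s: 57.25
ee_pos: [0.6161, -0.0407, 0.1407]
ee_rot: [0.073, 0.997, -0.0, 0.001]
force: [0.2, 0.1, -0.1]
grip_width: 0.001
```

>>> step_arm([
  [[0.7, 0, 10, 0, 1], [0, 0, 6, 0, 1], [0, 0, 4, 0, 1], [0, 0, 2.5, 0, 1], [0, 0, 0, 0, 1]],
])

```text
time_s: 57.88
ee_pos: [0.615, -0.0405, 0.1199]
ee_rot: [0.073, 0.997, -0.0, 0.001]
force: [-9.7, 2.1, 22.5]
grip_width: 0.0
```

>>> step_arm([
  [[0, 0, -10, 0, 1], [0, 0, -20, 0, 1], [0, 0, -50, 0, 1], [30, 0, -50, 0, 1], [45, 0, -12, 0, 1]],
])

```text
time_s: 58.5
ee_pos: [0.5414, -0.03, 0.2633]
ee_rot: [0.073, 0.997, -0.001, 0.002]
force: [-0.5, 0.2, 0.8]
grip_width: -0.001
```

>>> step_arm([
  [[44.4, 0, 0, 0, 0.6], [0, 0, 0, 0, 0.6], [0, 0, 0, 0, 0.6], [0, 0, 0, 0, 0.6], [0, 0, 0, 0, 0.6]],
])

```text
time_s: 59.12
ee_pos: [0.4972, -0.0233, 0.2589]
ee_rot: [0.073, 0.997, 0.0, -0.0]
force: [-0.2, -0.2, 0.4]
grip_width: 0.405
```

```bash
python3 - <<'E'
from w import *
st,c=snap('w15'); show(st); print(carrier(c,st,exp=(.4973,-.023)),toolshift([.4971,-.0231,.0609],st).round(1))
E
```

```text
t 59.12 pos [497.2 -23.3 258.9] phi 171.64 F [-0.2 -0.2  0.4] g 0.405 z [-6.e-04  1.e-04 -1.e+00] q6 -1.73
((495.6, -22.0), (43.6, 181.7), 171.8) [0.00e+00 1.00e-01 1.98e+02]
```

>>> step_arm([
  [[0, 0, 50, 0, 0.6], [0, 0, 50, 0, 0.6], [0, 0, 40, 0, 0.6], [0, 0, 20, 0, 0.6], [0, 0, 0, 0, 0.6]],
])

```text
time_s: 59.8
ee_pos: [0.4957, -0.0228, 0.0975]
ee_rot: [0.073, 0.997, 0.0, -0.002]
force: [0.4, 0.2, 1.2]
grip_width: 0.404
```

>>> step_arm([
  [[0, 0, 0, 0, 0.6], [0, 0, 15, 0, 0.6], [0, 0, 15, 0, 0.6], [0, 0, 8.5, 0, 0.6], [0, 0, 0, 0, 0.6]],
])

```text
time_s: 60.42
ee_pos: [0.4961, -0.0229, 0.0596]
ee_rot: [0.073, 0.997, 0.0, -0.001]
force: [0.4, -0.3, -0.4]
grip_width: 0.399
```

>>> step_arm([
  [[0, 0, 0, 0, 0.6], [0, 0, 0, 0, 0.8], [0, 0, 0, 0, 1], [0, 0, 0, 0, 1], [0, 0, 0, 0, 1]],
], force=90)

```text
time_s: 61.05
ee_pos: [0.4972, -0.0233, 0.0613]
ee_rot: [0.073, 0.997, -0.0, 0.0]
force: [-1.5, 0.8, 5.3]
grip_width: 0.129
```

```bash
python3 - <<'E'
from w import *
show(bot.read_state())
a,b,z=.06,.13,.003
d=np.load('pics/w10.npz'); m=lambda X,Y:(200+X/2,40+Y/2)
x,r=wfit([((-a,b,z),m(103,67)),((a,b,z),m(327,52)),((-a,-b,z),m(140,504))],[.517,-.314,1.65],d['pos'],d['q']); print((x[:2]*1e3).round(1),np.degrees(x[2]).round(2),r.round(1).tolist())
d=np.load('pics/w6.npz')
x,r=wfit([((-a,b,z),(251,46)),((a,b,z),(362,38)),((-a,-b,z),(270,273)),((a,-b,z),(373,269))],[.517,-.314,1.65],d['pos'],d['q']); print((x[:2]*1e3).round(1),np.degrees(x[2]).round(2),r.round(1).tolist())
E
```

```text
t 61.05 pos [497.2 -23.3  61.3] phi 171.64 F [-1.5  0.8  5.3] g 0.129 z [ 9.e-04 -4.e-04 -1.e+00] q6 -1.74
[ 517.9 -315.2] 94.01 [[-0.7, -0.9], [0.7, -0.2], [-0.0, 7.8]]
[ 518.8 -315.2] 94.44 [[-0.9, -0.8], [0.9, -0.6], [-0.1, 2.4], [0.1, 0.4]]
```

>>> step_arm([
  [[0, 0, -15, 0, 1], [0, 0, -40, 0, 1], [0, 0, -55, 0, 1], [0, 0, -55, 0, 1], [0, 0, -35, 0, 1]],
])

```text
time_s: 61.68
ee_pos: [0.4969, -0.0231, 0.2636]
ee_rot: [0.073, 0.997, -0.0, 0.001]
force: [1.3, -0.3, -6.1]
grip_width: 0.121
```

>>> step_arm([
  [[0, 0, 0, 4, 1], [0, 0, 0, 8, 1], [0, 0, 0, 10, 1], [0, 0, 0, 10, 1], [0, 0, 0, 10, 1]],
])

```text
time_s: 62.3
ee_pos: [0.4963, -0.023, 0.2605]
ee_rot: [0.428, 0.904, -0.0, -0.001]
force: [0.2, -0.7, -6.5]
grip_width: 0.124
```

>>> step_arm([
  [[0, 0, 0, 10, 1], [0, 0, 0, 10, 1], [0, 0, 0, 8, 1], [0, 0, 0, 5, 1], [0, 0, 0, 2.2, 1]],
])

```text
time_s: 62.92
ee_pos: [0.4963, -0.023, 0.2605]
ee_rot: [0.68, 0.733, -0.0, -0.001]
force: [-0.1, 0.8, -6.9]
grip_width: 0.124
```

>>> step_arm([
  [[-20, -0.3, 0, 0, 1], [-40, -0.3, 0, 0, 1], [-55, -0.3, 0, 0, 1], [-60, -0.3, 0, 0, 1], [-55, -0.3, 0, 0, 1]],
])

```text
time_s: 63.55
ee_pos: [0.5126, -0.2543, 0.2605]
ee_rot: [0.679, 0.734, -0.0, -0.0]
force: [0.5, -0.2, -7.2]
grip_width: 0.122
```

>>> step_arm([
  [[-40, -0.3, 0, 0, 1], [-22.4, 0, 0, 0, 1], [0, 0, 15, 0, 1], [0, 0, 40, 0, 1], [0, 0, 50, 0, 1]],
])

```text
time_s: 64.18
ee_pos: [0.5178, -0.314, 0.1548]
ee_rot: [0.679, 0.734, 0.0, 0.0]
force: [0.8, -1.2, -6.4]
grip_width: 0.119
```

>>> step_arm([
  [[0, 0, 40, 0, 1], [0, 0, 25, 0, 1], [0, 0, 8, 0, 1], [0, 0, 0, 0, 1], [0, 0, 0, 0, 1]],
])

```text
time_s: 64.8
ee_pos: [0.5184, -0.3153, 0.0843]
ee_rot: [0.679, 0.734, -0.0, 0.001]
force: [0.1, -0.4, -6.4]
grip_width: 0.131
```

>>> step_arm([
  [[0, 0, 0, 0, 1], [0, 0, 0, 0, 1], [0, 0, 0, 0, 1], [0, 0, 0, 0, 1], [0, 0, 0, 0, 1]],
])

```text
time_s: 65.42
ee_pos: [0.5176, -0.3148, 0.0827]
ee_rot: [0.679, 0.734, -0.0, 0.0]
force: [0.1, -0.5, -7.6]
grip_width: 0.132
```

```bash
python3 - <<'E'
from w import *
st=bot.read_state(); show(st); print(toolshift([.5178,-.3150,.0613],st).round(1))
E
```

```text
t 65.42 pos [ 517.6 -314.8   82.7] phi 94.44 F [ 0.1 -0.5 -7.6] g 0.132 z [-0.e+00 -1.e-04 -1.e+00] q6 -0.84
[-0.2  0.2 21.4]
```

>>> step_arm([
  [[-0.2, 0.2, 8, 0, 1], [0, 0, 7, 0, 1], [0, 0, 4, 0, 1], [0, 0, 2, 0, 1], [0, 0, 0.8, 0, 1]],
])

```text
time_s: 66.05
ee_pos: [0.5177, -0.3149, 0.0614]
ee_rot: [0.679, 0.734, -0.0, -0.0]
force: [-5.8, 3.0, 3.4]
grip_width: 0.126
```

>>> step_arm([
  [[0, 0, 0.4, 0, 1], [0, 0, 0, 0, 1], [0, 0, 0, 0, 0.8], [0, 0, 0, 0, 0.6], [0, 0, 0, 0, 0.6]],
])

```text
time_s: 66.68
ee_pos: [0.5182, -0.3153, 0.061]
ee_rot: [0.679, 0.734, -0.0, 0.001]
force: [0.2, -0.2, 0.5]
grip_width: 0.402
```

>>> step_arm([
  [[0, 0, -10, 0, 0.6], [0, 0, -30, 0, 0.6], [0, 0, -50, 0, 0.6], [0, 0, -50, 0, 0.6], [0, 0, -60, 0, 0.6]],
])

```text
time_s: 67.3
ee_pos: [0.5175, -0.3146, 0.2624]
ee_rot: [0.679, 0.734, -0.0, -0.0]
force: [1.3, -0.2, 0.4]
grip_width: 0.396
```

>>> step_arm([
  [[0, 0, 0, 0, 0.6], [0, 0, 0, 0, 0.6], [0, 0, 0, 0, 0.6], [0, 0, 0, 0, 0.6], [0, 0, 0, 0, 0.6]],
])

```text
time_s: 67.92
ee_pos: [0.5176, -0.3148, 0.2598]
ee_rot: [0.679, 0.734, -0.0, -0.001]
force: [-0.3, 0.1, -0.2]
grip_width: 0.399
```

```bash
python3 - <<'E'
from w import *
st,c=snap('w16'); show(st); print(carrier(c,st,exp=(.5178,-.315)))
for y in (.071,.033,-.033,-.071): print(y,toolshift(place(.5175,-.315,np.radians(94.44),(0,y,.04)),st).round(1))
h=st
# dark steel in each occupied slot: predicted top at z .079
for y in (.071,-.033,-.071):
    u=wproj(place(.5175,-.315,np.radians(94.44),(0,y,.079)),st['ee_pos'],st['ee_rot']); print('tab top px',y,u.round(1), c[int(u[1]),int(u[0])-24:int(u[0])+25:3].mean(1).round().astype(int).tolist())
E
```

```text
t 67.92 pos [ 517.6 -314.8  259.8] phi 94.44 F [-0.3  0.1 -0.2] g 0.399 z [-8.e-04  6.e-04 -1.e+00] q6 -0.84
((518.4, -313.5), (44.0, 179.9), 94.45)
0.071 [ -0.4 -71.  219.9]
0.033 [ -0.4 -33.  219.8]
-0.033 [ -0.4  33.  219.8]
-0.071 [ -0.4  71.  219.8]
tab top px 0.071 [318.4 136.3] [33, 113, 90, 90, 98, 199, 122, 131, 124, 132, 114, 248, 209, 185, 185, 184, 26]
tab top px -0.033 [318.4 251.5] [50, 157, 143, 143, 133, 253, 255, 118, 125, 125, 168, 236, 186, 182, 182, 209, 58]
tab top px -0.071 [318.3 289.4] [65, 47, 255, 255, 255, 255, 255, 67, 126, 126, 255, 255, 255, 255, 255, 46, 65]
```

```bash
python3 - <<'E'
from w import *
c=cv2.imread('pics/w16.png'); _,s=snap('s4','side')
A=np.zeros((600,800,3),np.uint8)
a=cv2.resize(c[60:320,235:405],None,fx=2.3,fy=2.3,interpolation=cv2.INTER_CUBIC); A[:a.shape[0],:a.shape[1]]=a[:600,:]
b=cv2.resize(s[160:300,300:440],None,fx=2.85,fy=2.85,interpolation=cv2.INTER_CUBIC); A[:b.shape[0],400:400+b.shape[1]]=b
cv2.imwrite('pics/fin.png',A); print(a.shape,b.shape)
E
```

```text
(598, 391, 3) (399, 399, 3)
```

View pics/fin.png

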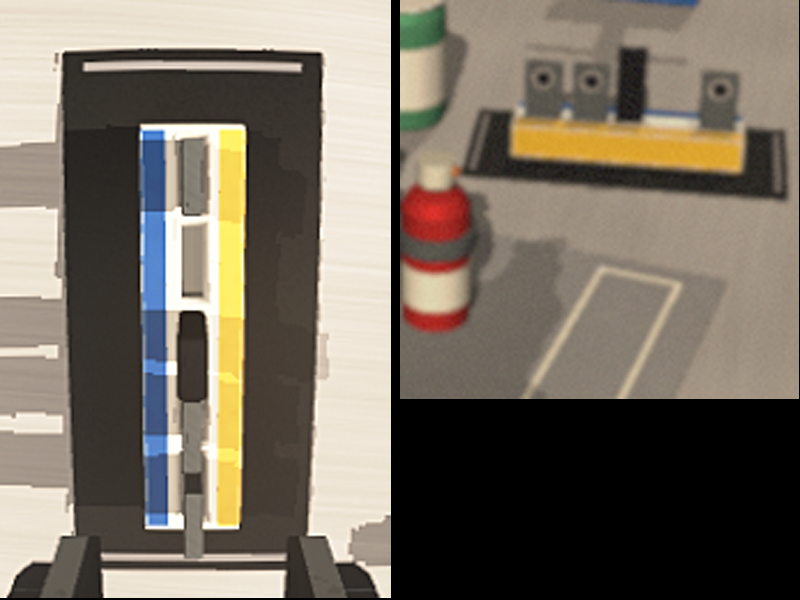

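The last picture shows three tabs upright and home, with the carrier centred and lengthwise on the mat. The gripper is clear above it, so I'll check once more for a knock and hand in.

```bash
python3 - <<'E'
from w import *
st,c=snap('w17'); show(st); print(carrier(c,st,exp=(.5178,-.315)))
print(bot.hand_in())
E
```

```text
t 68.03 pos [ 517.8 -314.9  260.2] phi 94.44 F [ 0.1  0.2 -1. ] g 0.4 z [-3.e-04  3.e-04 -1.e+00] q6 -0.84
((518.2, -313.4), (43.5, 181.1), 94.51)
the job is handed in; nothing more can be done
None
```

The job is handed in at about 68 s of the 210 s allowed. There were three tabs; all stand in the carrier, both sides were sprayed, and the loaded carrier is back on the mat.

- **Tabs:** They stand in slots −71, −33 and +71 mm. Each was pushed down until it met the slot floor at the expected height with 13–16 N, and the rack was seen empty afterwards.
- **Sprays:** The carrier stood inside the white rectangle both times, within about 0.3° of its direction. It faced the can with yellow first and blue second. Each time the cap was pressed about 6 mm to its stop, reading about 22 N, then released. I did not measure the cap rising again.
- **Final place:** My last fit put the carrier at (518, −313) mm and 94.5°. The mat measured about (518, −315) mm and 94.4°. Separate camera fits differ by 1–2 mm, and the first overview fit of the mat from the fixed cameras was 4 mm off in y.
- **Leaning tabs:** At the station one tab looked slightly tilted within its slot clearance, and two did by the second spray. In the last picture all three stood upright, so I did not touch them again.
- **Rest of the bench:** I saw no knock to the carrier in any of its checks, and the arm touched no bystander as far as the force readings showed. I did not compare the bystanders' positions before and after.

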